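Sort the wrapping counter's odds and ends into their trays

ROBOT

A 7-joint arm with a two-finger parallel gripper is mounted at the origin on a cart in front of the work surface, level with it; the furniture and walls round the work are solid. World frame = base frame: x ahead of the robot, y to its left, z up, the work surface at z = 0. Lengths are in m, angles in rad, forces in N, time in s.
With the tool pointing down it reaches from about 0.4 to 0.85 m from the base axis. Payload 4.4 kg.
Tool frame: the origin (TCP) lies midway between the tips of the shut fingers; the grasp point (between the pads) lies 19 mm behind it (env.grip_point_offset is the distance from the TCP to the grasp point, in m); y points along the fingers, x is the direction in which the jaws open and shut, and the axes are right-handed (so a half turn about y gives the same grasp; the last joint's range is limited). The gripper opens to 94 mm and grips with 3 to 60 N. Pads are 16 mm wide; open, the fingers measure 119 mm over their backs; the gripper's body (75 mm by 177 mm) begins 78 mm behind the grasp point.
Start: joints at [-1.345, 0.628, 0.038, 1.517, -0.027, 0.996, -0.02], TCP at [0.187, 0.623, 0.172] pointing down, gripper open.
Joint ranges: [-3.06, 3.06], [-0.37, 2.12], [-1.25, 1.32], [0.18, 2.47], [-1.1, 4.24], [0.23, 1.98], [-2.94, 2.94]. Speed limits (rad/s): [2.57, 2.57, 3.14, 3.14, 3.14, 3.14, 3.14].

INTERFACE

Orientations are given as a unit quaternion [w, x, y, z].
In Python, from plant import env gives the robot as it stands. The module is installed in compiled form; this text tells all that it offers.
- The arm moves only by the tool step_arm, never from a script. Its argument "commands" is a list of rows, each a list of 2 entries, a list of its own where there are three numbers: the shift along the tool's x, y, z in mm, then the turn about the tool's y in degrees. A call has 1 to 12 rows; each row shifts and turns the commanded pose from where the row before left it, along the tool's axes as they then stand; what a row does not reach is not made up. A row lasts 1/12 s, in which the tool goes at most 41.7 mm and 7.16 degrees, less where a joint would pass 70% of its speed; a pose out of reach is approached as far as the arm can. A call with a gripper value outside its range is refused whole. "claw" is the opening in per cent of the stroke, from 0 (shut) to 100 (fully open), set as the call begins (left out, the last holds). The fingers move at their own pace and stop on an object; "newtons" is the grip in N (left out, the last holds). Time passes only in rows, so rows that do not move let the fingers close. It gives the time, the measured TCP pose, the force and the opening at its end, in the units of the state.
- env.observe(): the state, without advancing time (a new reading comes with each control period).
- env.capture(name): name is "scene" or "side" or "wrist"; returns a dict with "img" (420x560x3 uint8, red, green, blue), "depth" (420x560 float32, m along the optical axis (not along the pixel's ray), 0 where there is no reading), "K" (3x3 intrinsics, pixels), "cam_to_world" (4x4, takes a point from camera to world coordinates). Camera axes: x right, y down, z forward; pixel columns grow to the right and rows downward; lengths in m; the calibration is good to about 2 mm. A picture is of the moment at which its call begins.
- env.job_done(): hands the job in, once; it reports no verdict.
Trained networks look in the newest picture that a camera, given by its name, has taken for a name from the list of things; names that differ only in an ending like _2 or _b are one class to them, and where a whole thing is asked for, a point or a joint stands for the part that bears it (a point fixed in the world has none). Each returns a list of dicts, best first, with "p" (0 to 1); they miss things now and then, are a little off and sometimes report something else, mostly with a low value. They report only what shows in the picture. A call takes as long as a camera call.
- env.recognise(camera, target): "rect" ([left, top, width, height] in pixels, round what is visible of it).
The state is a dict: "clock": time; "joint_positions": joint angles; "qvel": joint speeds; "joint_torque": joint torques, N m; "position": TCP position; "ee_rot": TCP orientation; "force": force on the tool from outside, world axes, zero at the start; "moment": the same for the moment, N m; "width": finger opening in m.
Only numpy, scipy, OpenCV 4.12 (cv2) and the standard library are available. Lean on these libraries where they do the work, as an engineer would, in place of code of your own. Each camera call takes 0.05 s, during which the arm holds its last target.

TASK

Sort the four odds and ends lying on the counter into the white trays that fit them: the domed round bonbon in the round dish, the square bonbon in the square dish, the white humidity gauge standing upright in the larger rectangular tray, and the marker pen lying along the long pen tray. Each thing must sit flat on the floor of its tray, bonbons base down. Do not disturb the sweet tin and the kraft gift box.

Things in the scene. Friction and masses are not known exactly. Their poses are not given: they have to be found in the camera images.
- round_bonbon_mid (a point): dark brown domed bonbon, round, 24 mm across at its base and narrower towards the top, 17 mm high, about 12 g; the point is its centre, half-way up (8.5 mm over its base); z is up. Loose, stands on its base on the counter (z = 0) at the start; grip it low, near its base.
- square_bonbon_mid (a point): cream-coloured square bonbon, a block with rounded edges, 22 x 22 mm and 16 mm high, about 12 g; the point is its centre, half-way up (8 mm over its base); x and y are square to its sides, z up. Loose.
- gauge_mid (a point): white humidity gauge, a plain upright block 26 (x) x 56 (y) x 56 mm high, about 60 g, loose, stands upright on the counter; take it across its 26 mm thickness; the point is its centre, half-way up (28 mm over its underside); z is up.
- marker_mid (a point): red and white marker pen lying on the counter, 135 mm long (along its y axis), 17 mm wide, 16 mm high, about 8 to 14 g; the point is at the middle of its length, 8 mm over the counter. Loose. Grip it across at the middle of its length.
- round_dish: white round dish with a cork floor, fixed: 58 mm outside diameter, 10 mm high, round well 46 mm across at its floor, floor 5 mm above the counter, so the rim stands 5 mm above the well's floor; origin at the centre of its underside, on the counter.
- square_dish: white square dish with a cork floor, fixed: 56 x 56 mm outside, 10 mm high, square well 46 x 46 mm, floor 5 mm above the counter, rim 5 mm above the floor; origin at the centre of its underside; x and y along its sides.
- gauge_tray: white rectangular tray with a cork floor, fixed: 58 (x) x 88 (y) mm outside, 13 mm high, well 48 (x) x 78 (y) mm, for the gauge to stand in with its width along y, floor 5 mm above the counter, rim 8 mm above the floor; origin at the centre of its underside.
- pen_tray: long white pen tray with a cork floor, fixed: 46 (x) x 167 (y) mm outside, floor 5 mm above the counter, trough 36 mm wide (x) and 157 mm long (y), walls 12 mm above the counter at both ends and along the sides near the ends; the middle 85 mm of both sides has no wall (finger gap); origin at the centre of its underside; the trough runs along y.
- sweet_tin: bystander: round sweet tin, cream with a brown lid, 65 mm diameter, 40 mm high, loose; origin at the centre of its underside. Leave it where it is.
- gift_box: bystander: brown kraft gift box with lid, 66 x 66 x 48 mm high, loose; origin at the centre of its underside. Leave it where it is.

How it is judged:
By the outcome, as a careful person would: the job done as asked, in the order asked, and still so for the second after the job is handed in, with the robot touching nothing.
It also fails if it takes over 91 s, if anything falls off the work surface, if the arm or the gripper's body presses on something with over 40 N, if the wrist force passes 120 N, or if a joint passes its speed limit or range.

## Working session

There is one attempt and no reset: what is moved stays moved. The work goes in short steps, Python scripts to look and compute and a tool call to move; the robot and the scene stay as the last step left them, time stands still between calls to the robot, and variables do not carry over. Pictures are saved under pics/ and viewed, and the job is handed in when it is done.

Besides the shell and the picture viewer there is one more tool, called in YAML: its name, and indented under it one key for each argument. step_arm: Moves the arm, as the interface text tells. Its arguments: {"type":"object","properties":{"commands":{"type":"array"},"claw":{"type":"number"},"newtons":{"type":"number"}},"required":["commands"]}

```bash
mkdir -p pics
cat > h.py <<'E'
import numpy as np,cv2
from plant import env
def snap(c,n):
    d=env.capture(c); cv2.imwrite(f'pics/{n}.png',d['img'][:,:,::-1]); np.savez(f'pics/{n}.npz',**d); return d
def cloud(d):
    h,w=d['depth'].shape; u,v=np.meshgrid(np.arange(w),np.arange(h)); z=d['depth']; K=d['K']
    p=np.stack([(u-K[0,2])*z/K[0,0],(v-K[1,2])*z/K[1,1],z,np.ones_like(z)],-1)
    P=(p@d['cam_to_world'].T)[...,:3]; P[z==0]=np.nan; return P
E
python3 - <<'E'
from h import *
np.set_printoptions(precision=4,suppress=True)
print(env.observe())
for c in ['scene','side','wrist']:
    d=snap(c,c+'0'); print(c,d['cam_to_world'])
for t in ['round_bonbon_mid','square_bonbon_mid','gauge_mid','marker_mid','round_dish','square_dish','gauge_tray','pen_tray','sweet_tin','gift_box']:
    for c in ['scene','side']:
        print(t,c,[( [round(float(x)) for x in r['rect']],round(r['p'],2)) for r in env.recognise(c,t)[:3]])
E
```

```text
{'clock': 0.0, 'joint_positions': array([-1.3448,  0.6293,  0.0384,  1.5183, -0.0269,  0.9963, -0.02  ]), 'qvel': array([ 0.    ,  0.0016,  0.0001,  0.0008, -0.001 , -0.0008, -0.0013]), 'joint_torque': array([ -0.0002, -54.9709,   1.1438, -18.6625,  -0.0521,   0.0235,
         0.0001]), 'position': array([0.1868, 0.6219, 0.1712]), 'ee_rot': array([-0.567 ,  0.5678,  0.4215, -0.4225]), 'force': array([ 0.0355,  0.5425, -1.2027]), 'moment': array([-0.0191,  0.0421, -0.0595]), 'width': 0.0941252607093489}
scene [[ 0.6485 -0.5583  0.5174 -0.1318]
 [-0.7611 -0.4863  0.4292 -0.3595]
 [ 0.012  -0.6721 -0.7403  0.9336]
 [ 0.      0.      0.      1.    ]]
side [[-0.8561 -0.3215  0.4046 -0.0741]
 [-0.5167  0.5142 -0.6846  1.126 ]
 [ 0.0121 -0.7951 -0.6063  0.8858]
 [ 0.      0.      0.      1.    ]]
wrist [[ 0.2884  0.9194  0.2674  0.1084]
 [ 0.9575 -0.2762 -0.0829  0.6457]
 [-0.0023  0.28   -0.96    0.3842]
 [ 0.      0.      0.      1.    ]]
round_bonbon_mid scene []
round_bonbon_mid side []
square_bonbon_mid scene [([373, 293, 7, 9], 0.69)]
square_bonbon_mid side []
gauge_mid scene [([287, 171, 16, 29], 0.94)]
gauge_mid side [([253, 204, 17, 22], 0.68)]
marker_mid scene [([207, 185, 30, 34], 0.55)]
marker_mid side [([262, 249, 23, 25], 0.68)]
round_dish scene [([276, 226, 21, 18], 0.86)]
round_dish side []
square_dish scene [([323, 205, 31, 22], 0.79)]
square_dish side [([272, 195, 12, 10], 0.57)]
gauge_tray scene [([310, 247, 45, 37], 0.94), ([366, 232, 8, 11], 0.44)]
gauge_tray side [([334, 202, 6, 1], 0.59)]
pen_tray scene [([395, 255, 79, 46], 0.56)]
pen_tray side []
sweet_tin scene [([174, 159, 29, 23], 0.95), ([364, 235, 13, 7], 0.27)]
sweet_tin side [([234, 265, 24, 27], 0.72)]
gift_box scene [([128, 150, 39, 30], 0.68)]
gift_box side [([228, 293, 36, 38], 0.97)]
```

View pics/scene0.png

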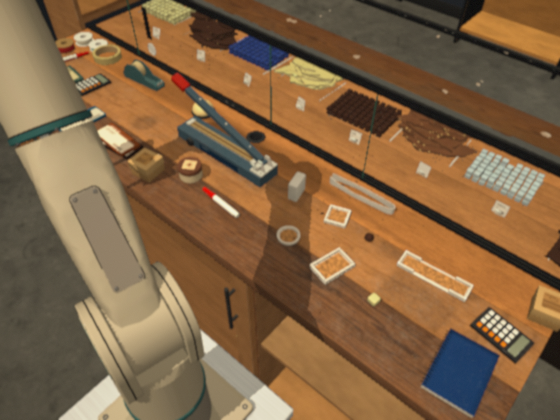

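View pics/side0.png

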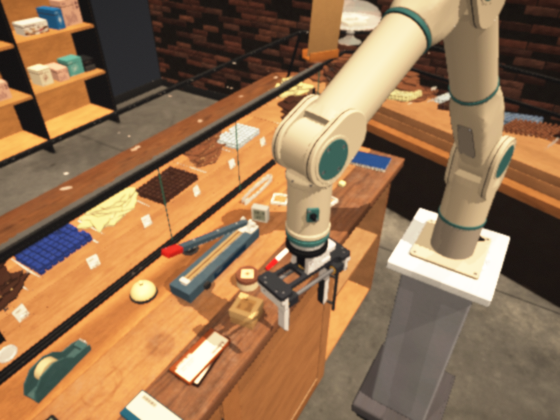

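View pics/wrist0.png

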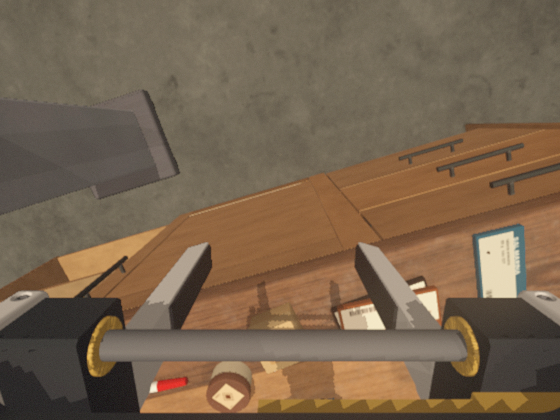

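The scene view shows the gauge at (297,186), marker (220,202), round dish (289,235), square dish (337,215), gauge tray (332,265), pen tray (435,274), cream bonbon (374,299) and dark bonbon (369,237). The tin is at (190,168) and the kraft box at (147,165). Next I'll measure coarse positions.

Run:
```python
from h import *
from scipy.spatial.transform import Rotation as R
np.set_printoptions(precision=4,suppress=True)
d=dict(np.load('pics/scene0.npz')); P=cloud(d); print(d['K'])
q=env.observe()['ee_rot']; print(R.from_quat(np.r_[q[1:],q[0]]).as_matrix(), env.grip_point_offset)
b=dict(round=[362,231,16,13],square=[366,291,16,15],gauge=[285,169,22,34],marker=[199,183,42,38],rdish=[274,224,30,22],sdish=[321,203,33,26],gtray=[307,245,50,42],ptray=[392,248,84,54],tin=[174,155,32,30],box=[126,145,42,40])
for k,(l,t,w,h) in b.items():
    p=P[t:t+h,l:l+w].reshape(-1,3); z=p[:,2]
    s=p[(z>0.006)&(z<.075)]
    if len(s)==0: print(k,'none',np.nanmax(z));continue
    xy=s[:,:2]; r=cv2.minAreaRect(xy.astype(np.float32)*1000)
    print(k,len(s),'mean',s.mean(0),'zmax',s[:,2].max(),'rect',np.round(r[0]),np.round(r[1]),round(r[2],1))
    print('   floor z median bg',np.nanmedian(z))
im=cv2.imread('pics/scene0.png')[130:330,120:500]
cv2.imwrite('pics/scene0z.png',cv2.resize(im,None,fx=2.1,fy=2.1,interpolation=cv2.INTER_CUBIC))
# wall / obstacles: heights map
```

```text
[[491.7121   0.     283.576 ]
 [  0.     491.7121 209.8981]
 [  0.       0.       1.    ]]
[[ 0.2876 -0.     -0.9577]
 [ 0.9577  0.      0.2876]
 [ 0.     -1.      0.    ]] 0.0188
round 62 mean [ 0.5825 -0.0366  0.0121] zmax 0.019708340115756062 rect [584. -36.] [26. 22.] 58.5
   floor z median bg 0.001663372093050841
square 103 mean [ 0.4419 -0.1421  0.0143] zmax 0.019895618818024485 rect [ 443. -142.] [22. 22.] 77.6
   floor z median bg 0.00274787853416647
gauge 364 mean [0.5782 0.1888 0.0412] zmax 0.06326404546217657 rect [586. 194.] [60. 27.] 14.2
   floor z median bg 0.005250184580507744
marker 252 mean [0.428  0.3161 0.0133] zmax 0.020246028057845145 rect [432. 322.] [ 60. 129.] 16.2
   floor z median bg 0.0009852285551251727
rdish 237 mean [0.4609 0.1169 0.0086] zmax 0.0139135397282516 rect [461. 117.] [57. 55.] 65.4
   floor z median bg 0.004119830593438678
sdish 273 mean [0.5909 0.064  0.0087] zmax 0.015846054721053604 rect [590.  69.] [61. 72.] 19.1
   floor z median bg 0.0032235596400200794
gtray 549 mean [ 0.4581 -0.0184  0.0101] zmax 0.01742491462691187 rect [456. -31.] [85. 90.] 75.8
   floor z median bg 0.002192993479740113
ptray 708 mean [ 0.5885 -0.2097  0.0088] zmax 0.017547782752423968 rect [ 588. -210.] [ 53. 167.] 5.3
   floor z median bg 0.001322371033607328
tin 520 mean [0.447  0.4488 0.033 ] zmax 0.045440002891757314 rect [453. 456.] [67. 64.] 21.3
   floor z median bg 0.012436204266591755
box 922 mean [0.3834 0.5603 0.035 ] zmax 0.05368745482747572 rect [388. 572.] [183.  81.] 83.6
   floor z median bg 0.01073562249311566
```

View pics/scene0z.png

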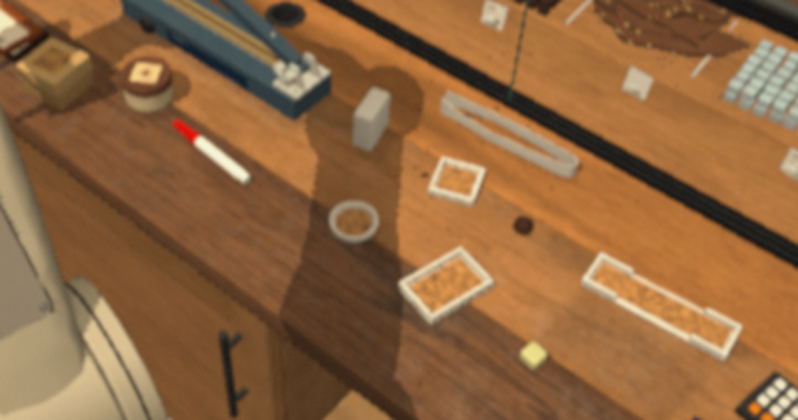

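step_arm:
  commands:
    - [[0, -10, 0], -5.6]
    - [[0, -10, 0], -5.6]
    - [[0, -10, 0], -5.5]
    - [[-20, -5, -12], 0]
    - [[-30, -5, -17], 0]
    - [[-30, -5, -17], 0]
    - [[-30, -5, -17], 0]
    - [[-30, 0, -17], 0]
    - [[-30, 0, -17], 0]
    - [[-30, 0, -17], 0]
    - [[-30, 0, -17], 0]
    - [[-30, 0, -17], 0]

```text
clock: 2.15
position: [0.3355, 0.361, 0.2223]
ee_rot: [-0.5, 0.5, 0.5, -0.5]
force: [0.0, 0.2, 0.2]
width: 0.0941
```

Run:
```python
from h import *
np.set_printoptions(precision=3,suppress=True)
d=dict(np.load('pics/scene0.npz')); P=cloud(d)
# rail & case points
for (u,v) in [(297,135),(310,145),(350,165),(400,185),(450,215),(500,240),(330,180),(385,205),(360,190),(372,130),(260,165),(270,175),(240,130),(480,320),(500,310)]:
    print((u,v),P[v,u])
m=(P[...,2]>.02)&(P[...,2]<.4)&(P[...,1]<.35)&(P[...,1]>-.4)&(P[...,0]>.35)&(P[...,0]<1.0)
for y in np.arange(-.4,.35,.05):
    s=P[m&(P[...,1]>=y)&(P[...,1]<y+.05)]
    if len(s): print(round(y,2),[ (round(x,2),round(float(s[(s[:,0]>=x)&(s[:,0]<x+.05),2].max()),3)) for x in np.arange(.35,1,.05) if ((s[:,0]>=x)&(s[:,0]<x+.05)).any()])
```

```text
(297, 135) [0.763 0.337 0.013]
(310, 145) [0.753 0.28  0.014]
(350, 165) [0.762 0.146 0.011]
(400, 185) [0.794 0.003 0.002]
(450, 215) [ 0.787 -0.15  -0.   ]
(500, 240) [ 0.793 -0.282  0.   ]
(330, 180) [0.676 0.151 0.012]
(385, 205) [ 0.703 -0.007  0.004]
(360, 190) [0.708 0.074 0.002]
(372, 130) [0.895 0.166 0.043]
(260, 165) [0.553 0.291 0.067]
(270, 175) [0.577 0.277 0.023]
(240, 130) [0.681 0.491 0.   ]
(480, 320) [ 0.545 -0.343  0.014]
(500, 310) [ 0.607 -0.365 -0.001]
-0.4 [(np.float64(0.75), 0.105), (np.float64(0.8), 0.104), (np.float64(0.85), 0.046)]
-0.35 [(np.float64(0.7), 0.309), (np.float64(0.75), 0.307)]
-0.3 [(np.float64(0.7), 0.309), (np.float64(0.75), 0.307), (np.float64(0.8), 0.309), (np.float64(0.85), 0.038), (np.float64(0.9), 0.055), (np.float64(0.95), 0.055)]
-0.25 [(np.float64(0.7), 0.309), (np.float64(0.75), 0.307), (np.float64(0.85), 0.041), (np.float64(0.9), 0.055), (np.float64(0.95), 0.056)]
-0.2 [(np.float64(0.7), 0.31), (np.float64(0.75), 0.307), (np.float64(0.9), 0.057), (np.float64(0.95), 0.056)]
-0.15 [(np.float64(0.65), 0.024), (np.float64(0.7), 0.311)
[... 1044 characters left out ...]
 (np.float64(0.9), 0.054), (np.float64(0.95), 0.054)]
0.2 [(np.float64(0.55), 0.057), (np.float64(0.6), 0.06), (np.float64(0.7), 0.309), (np.float64(0.75), 0.308), (np.float64(0.8), 0.307), (np.float64(0.85), 0.054), (np.float64(0.9), 0.053), (np.float64(0.95), 0.055)]
0.25 [(np.float64(0.5), 0.076), (np.float64(0.55), 0.08), (np.float64(0.6), 0.048), (np.float64(0.7), 0.31), (np.float64(0.75), 0.307), (np.float64(0.85), 0.055), (np.float64(0.9), 0.053), (np.float64(0.95), 0.053)]
0.3 [(np.float64(0.4), 0.02), (np.float64(0.5), 0.078), (np.float64(0.55), 0.095), (np.float64(0.7), 0.31), (np.float64(0.75), 0.308), (np.float64(0.85), 0.051), (np.float64(0.9), 0.053), (np.float64(0.95), 0.054)]
```

step_arm:
  commands:
    - [[-30, 0, -17], 0]
    - [[-30, 0, -17], 0]
    - [[-30, 0, -17], 0]
    - [[-30, 0, -17], 0]
    - [[-30, 0, -17], 0]
    - [[-30, 0, -17], 0]
    - [[-30, 0, -17], 0]
    - [[-30, 0, -17], 0]
    - [[-30, 0, -17], 0]
    - [[-30, 0, -17], 0]
    - [[-25, 0, -14], 0]
    - [[-5, 0, 0], 0]

```text
clock: 3.15
position: [0.5215, 0.0264, 0.2223]
ee_rot: [-0.5, 0.503, 0.498, -0.498]
force: [0.6, 0.0, 0.2]
width: 0.0937
```

Run:
```python
from h import *
np.set_printoptions(precision=4,suppress=True)
d=snap('wrist','w1');print(d['K'],d['cam_to_world']);print(env.observe()['position'])
for t in ['round_bonbon_mid','square_bonbon_mid','gauge_mid','round_dish','square_dish','gauge_tray','pen_tray']:
    print(t,[( [round(float(x)) for x in r['rect']],round(r['p'],2)) for r in env.recognise('wrist',t)[:3]])
d=dict(np.load('pics/scene0.npz')); P=cloud(d)
m=(P[...,2]>.15)&(P[...,2]<.4)&(P[...,1]<.3)&(P[...,1]>-.3)&(P[...,0]>.6)&(P[...,0]<1.0)
print(np.percentile(P[m][:,0],[0,1,50]))
```

```text
[[297.755    0.     282.8489]
 [  0.     297.755  212.0211]
 [  0.       0.       1.    ]] [[ 0.0084  0.9593  0.2823  0.439 ]
 [ 1.     -0.007  -0.0058  0.0276]
 [-0.0036  0.2823 -0.9593  0.435 ]
 [ 0.      0.      0.      1.    ]]
[0.5198 0.028  0.2221]
round_bonbon_mid [([237, 218, 15, 12], 0.61)]
square_bonbon_mid [([154, 118, 18, 22], 0.53)]
gauge_mid [([384, 209, 32, 46], 0.76)]
round_dish [([329, 119, 41, 44], 0.63)]
square_dish [([289, 206, 44, 44], 0.65), ([236, 215, 12, 17], 0.63)]
gauge_tray [([228, 102, 52, 75], 0.9)]
pen_tray [([71, 209, 115, 37], 0.78), ([330, 118, 39, 44], 0.47)]
[0.7293 0.7311 0.7392]
```

View pics/w1.png

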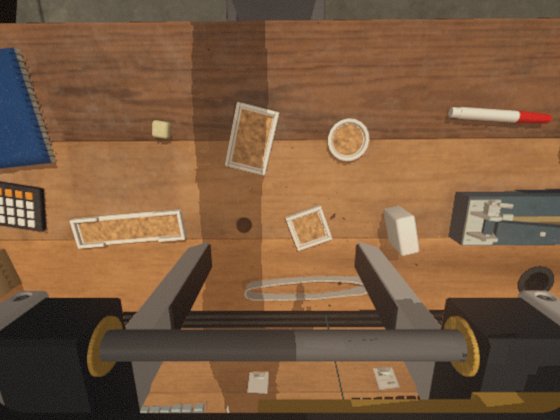

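The wrist view shows everything: round bonbon (244,225), square bonbon (161,129), gauge (400,230), round dish (348,140), square dish (309,228), gauge tray (252,139), pen tray (127,228) and marker (500,116). Now I'll fit the poses.

```bash
cat >> h.py <<'E'
def fit(P,img,box,zlo,zhi,name,pad=5,mask=None):
    l,t,w,h=box; l=max(l-pad,0);t=max(t-pad,0);w+=2*pad;h+=2*pad
    p=P[t:t+h,l:l+w]; z=p[...,2]; m=(z>zlo)&(z<zhi)
    if mask is not None: m&=mask[t:t+h,l:l+w]
    n,lab,st,_=cv2.connectedComponentsWithStats(m.astype(np.uint8))
    if n<2: print(name,'none');return
    k=1+np.argmax(st[1:,4]); s=p[lab==k]
    r=cv2.minAreaRect((s[:,:2]*1000).astype(np.float32))
    print(name,len(s),'mean',np.round(s.mean(0)*1000,1),'ztop',round(np.percentile(s[:,2],95)*1000,1),'rect c',np.round(r[0],1),'size',np.round(r[1],1),'ang',round(r[2],1))
    return s
E
python3 - <<'E'
from h import *
d=env.capture('wrist'); cv2.imwrite('pics/w2.png',d['img'][:,:,::-1]); np.savez('pics/w2.npz',**d); print(d['cam_to_world'].round(4), env.observe()['position'])
P=cloud(d); img=d['img']
hsv=cv2.cvtColor(img,cv2.COLOR_RGB2HSV); white=(hsv[...,1]<70)&(hsv[...,2]>110)
for (u,v) in [(200,200),(270,190),(390,150),(200,90),(350,260)]: print('bg z',P[v,u].round(4))
fit(P,img,[234,215,22,22],.006,.05,'round')
fit(P,img,[151,118,20,22],.006,.05,'square')
fit(P,img,[384,205,34,50],.045,.1,'gaugetop'); fit(P,img,[384,205,34,50],.01,.1,'gauge')
fit(P,img,[449,104,102,22],.006,.05,'marker')
W=cv2.dilate(white.astype(np.uint8),np.ones((3,3)))>0
for n,b in dict(rd=[327,118,44,44],sd=[285,205,48,46],gt=[225,100,55,76],pt=[69,208,118,42]).items():
    fit(P,img,b,.0075,.03,n); fit(P,img,b,-.02,.03,n+' white',mask=white)
z=cv2.resize(img[90:270,60:440,::-1],None,fx=2.1,fy=2.1,interpolation=cv2.INTER_CUBIC); cv2.imwrite('pics/w2z.png',z)
E
```

```text
[[-1.500e-03  9.601e-01  2.797e-01  4.364e-01]
 [ 1.000e+00  1.400e-03  4.000e-04  3.360e-02]
 [ 0.000e+00  2.797e-01 -9.601e-01  4.351e-01]
 [ 0.000e+00  0.000e+00  0.000e+00  1.000e+00]] [0.51847157 0.03373144 0.22216569]
bg z [ 5.445e-01 -9.080e-02  1.000e-04]
bg z [0.5288 0.0146 0.001 ]
bg z [0.4703 0.1874 0.    ]
bg z [ 0.3907 -0.0787  0.0015]
bg z [6.427e-01 1.411e-01 3.000e-04]
round 166 mean [584.  -34.6  12.9] ztop 17.0 rect c [584.6 -35.5] size [21.1 19.6] ang 88.5
square 293 mean [ 444.4 -140.4   15.3] ztop 17.6 rect c [ 444.6 -142. ] size [21.8 22. ] ang 80.1
gaugetop 808 mean [583.9 191.7  55.1] ztop 57.3 rect c [586.  193.4] size [56.5 26.1] ang 13.6
gauge 1170 mean [581.6 189.1  46.8] ztop 57.2 rect c [586.  193.3] size [56.5 26.2] ang 13.5
marker 1116 mean [430.3 317.   14.1] ztop 16.7 rect c [430.2 319.2] size [134.9  15.9] ang 86.2
rd 448 mean [460.3 116.1  10. ] ztop 11.5 rect c [461.1 116. ] size [55.9 55.9] ang 1.2
rd white 537 mean [460.2 116.9   8.8] ztop 11.4 rect c [459.4 116.6] size [55.5 57.4] ang 47.8
sd 434 mean [590.6  63.5  10.1] ztop 11.7 rect c [591.2  63.5] size [56.5 55.8] ang 19.4
sd white 524 mean [590.5  63.1   8.9] ztop 11.5 rect c [591.3  64. ] size [57.  55.7] ang 20.1
gt 776 mean [457.5 -19.2  13. ] ztop 14.7 rect c [459.2 -18.7] size [58.1 88.1] ang 75.7
gt white 853 mean [454.  -16.9  11.3] ztop 14.7 rect c [457.5 -18.1] size [57.6 87.2] ang 75.6
pt 324 mean [ 595.  -278.6   11.6] ztop 13.6 rect c [ 595.  -273.5] size [46.1 42.1] ang 3.7
pt white 1069 mean [ 588.1 -215.3    8.6] ztop 13.4 rect c [ 589.8 -213.3] size [ 46.1 173.1] ang 4.6
```

View pics/w2z.png

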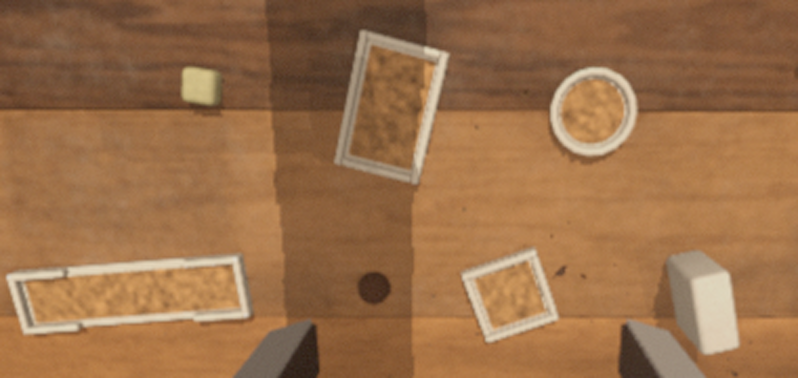

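step_arm:
  commands:
    - [[-10, 20, -10], 0]
    - [[-15, 30, -14], 0]
    - [[-15, 30, -14], 0]
    - [[-15, 30, -14], 0]
    - [[-10, 30, -10], 0]
    - [[-5, 22, -4], 0]
    - [[0, 0, 0], 0]
    - [[0, 0, 0], 0]
    - [[0, 0, 0], 0]
    - [[0, 0, 0], 0]
  claw: 55
  newtons: 8

```text
clock: 4.43
position: [0.5858, -0.0365, 0.062]
ee_rot: [-0.499, 0.5, 0.501, -0.499]
force: [-0.1, 1.4, 0.1]
width: 0.0518
```

Run:
```python
from h import *
d=snap('wrist','w3'); P=cloud(d); print(env.observe()['position'],env.observe()['width'])
fit(P,d['img'],[0,0,560,250],.0075,.03,'?')
m=np.abs(P-[.5845,-.036,.0]).max(-1)<.025
v,u=np.where(m); print(u.min(),u.max(),v.min(),v.max())
s=P[m&(P[...,2]>.005)]; print(np.round(cv2.minAreaRect((s[:,:2]*1000).astype(np.float32)),1) if 0 else cv2.minAreaRect((s[:,:2]*1000).astype(np.float32)), s.mean(0))
for t in ['round_bonbon_mid']: print(env.recognise('wrist',t))
```

```text
[ 0.58584116 -0.03663096  0.06200886] 0.05149427290746957
? 2499 mean [454.9 -17.3  12.9] ztop 14.4 rect c [459.  -18.4] size [58.  88.1] ang 75.6
258 310 187 236
((585.2119140625, -35.246490478515625), (21.781661987304688, 21.37653160095215), 86.99252319335938) [ 0.58385491 -0.03540382  0.0127641 ]
[{'rect': [271.2, 203.0, 24.5, 24.4], 'p': 0.65}]
```

View pics/w3.png

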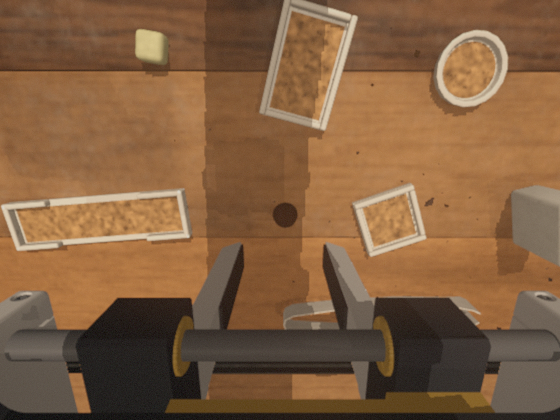

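The bonbon (284,215) sits between the fingers. I'll descend and grip it.

step_arm:
  commands:
    - [[1, 15, 0.5], 0]
    - [[0, 20, 0], 0]
    - [[0, 15, 0], 0]
    - [[0, 8, 0], 0]
    - [[0, 0, 0], 0]
    - [[0, 0, 0], 0]

```text
clock: 5.03
position: [0.5845, -0.0365, 0.0026]
ee_rot: [-0.5, 0.5, 0.5, -0.5]
force: [-0.2, -0.1, 0.2]
width: 0.052
```

Run:
```python
from h import *
d=dict(np.load('pics/w3.npz')); P=cloud(d); img=d['img']
hsv=cv2.cvtColor(img,cv2.COLOR_RGB2HSV); white=(hsv[...,1]<70)&(hsv[...,2]>110)
fit(P,img,[135,28,34,38],.006,.05,'square')
for n,b in dict(rd=[432,28,78,82],sd=[350,182,78,75],gt=[258,0,102,132],pt=[2,188,190,62]).items():
    fit(P,img,b,.0075,.03,n); fit(P,img,b,.0,.03,n+' white',mask=white)
# pen tray: union of rim points
l,t,w,h=2,188,190,62; p=P[t:t+h,l:l+w]; s=p[(p[...,2]>.0085)&(p[...,2]<.02)]
print(cv2.minAreaRect((s[:,:2]*1000).astype(np.float32)))
```

```text
square 971 mean [ 445.3 -140.2   15.1] ztop 17.5 rect c [ 444.5 -141.6] size [22.4 22.1] ang 80.6
rd 1498 mean [459.4 117.1   9.9] ztop 11.3 rect c [460.7 115.9] size [56.5 56.7] ang 5.0
rd white 1662 mean [459.7 119.    9.1] ztop 11.3 rect c [457.9 117.4] size [56.6 61.8] ang 59.9
sd 1194 mean [590.1  63.8  10. ] ztop 11.3 rect c [591.1  63.8] size [56.5 56.2] ang 19.9
sd white 1388 mean [589.6  62.8   8.9] ztop 11.2 rect c [590.2  65.3] size [55.8 58.8] ang 20.0
gt 2499 mean [454.9 -17.3  12.9] ztop 14.4 rect c [459.  -18.4] size [58.  88.1] ang 75.6
gt white 2968 mean [454.3 -16.5  11. ] ztop 14.4 rect c [456.6 -16.8] size [59.2 91.6] ang 75.5
pt 887 mean [ 594.9 -278.7   11.5] ztop 13.3 rect c [ 595.  -273.5] size [45.9 43. ] ang 4.7
pt white 2752 mean [ 588.7 -217.8    8.8] ztop 13.1 rect c [ 590.  -213.5] size [ 45.8 173.7] ang 4.7
((590.0717163085938, -210.9431915283203), (46.30746078491211, 168.58065795898438), 4.726078033447266)
```

step_arm:
  commands:
    - [[1, -1.5, 0], 0]
    - [[0, 0, 0], 0]
    - [[0, 0, 0], 0]
    - [[0, 0, 0], 0]
    - [[0, 0, 0], 0]
    - [[0, 0, 0], 0]
    - [[0, 0, 0], 0]
  claw: 0
  newtons: 8

```text
clock: 5.62
position: [0.5842, -0.0356, 0.0036]
ee_rot: [0.5, -0.5, -0.5, 0.5]
force: [0.2, -0.1, 0.2]
width: 0.0082
```

Width is 8 mm, so I probably missed or squeezed it out. Looking.

Run:
```python
from h import *
d=snap('wrist','w4'); P=cloud(d); o=env.observe(); print(o['position'],o['width'],o['clock'])
print(env.recognise('wrist','round_bonbon_mid'))
d=snap('scene','s4'); P=cloud(d); print(env.recognise('scene','round_bonbon_mid'))
cv2.imwrite('pics/s4z.png',cv2.resize(d['img'][180:300,300:440,::-1],None,fx=5,fy=5,interpolation=cv2.INTER_CUBIC))
```

```text
[ 0.58420465 -0.03562851  0.00354142] 0.004367018768423317 5.6667
[{'rect': [270.0, 223.2, 29.3, 32.4], 'p': 0.78}, {'rect': [473.9, 5.7, 83.2, 100.8], 'p': 0.33}, {'rect': [89.5, 1.2, 43.0, 50.1], 'p': 0.25}]
[]
```

View pics/w4.png

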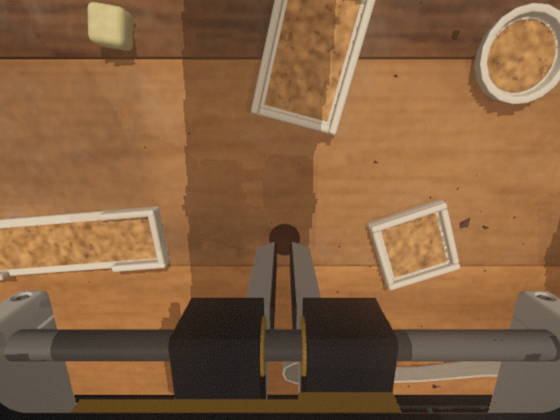

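View pics/s4z.png

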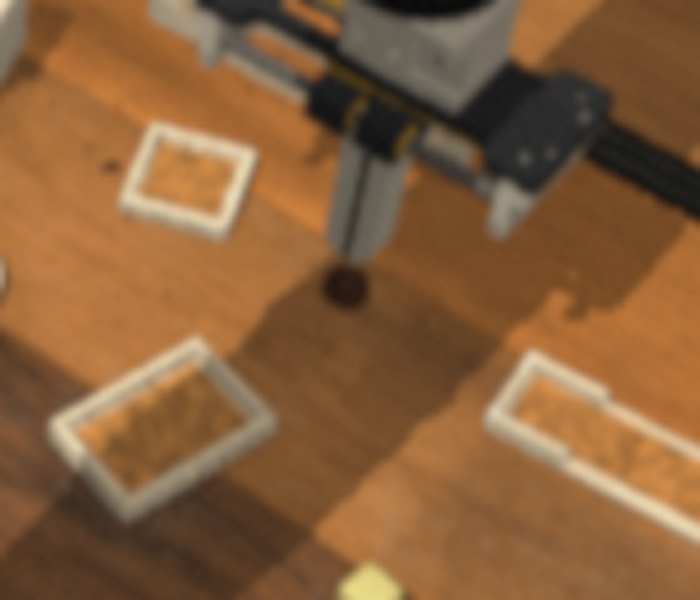

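The round bonbon was squeezed out towards the robot, and is now upright at wrist pixel (285,238). I'll check where the fingertips really are relative to the camera calibration.

```bash
python3 - <<'E'
from h import *
np.set_printoptions(precision=1,suppress=True)
for n in ['w4','w3']:
    d=dict(np.load(f'pics/{n}.npz')); P=cloud(d)*1000; img=d['img'].astype(int)
    grey=(np.abs(img[...,0]-img[...,2])<25)&(img.max(-1)>60)
    sub=np.zeros_like(grey); sub[225:330,190:380]=True
    z0=3.5 if n=='w4' else 62
    for lo,hi in [(-3,6),(6,15),(15,25),(25,40),(40,60)]:
        m=sub&grey&(P[...,2]>z0+lo)&(P[...,2]<z0+hi)
        s=P[m]
        if len(s): print(n,lo,hi,len(s),'x',np.percentile(s[:,0],[1,50,99]),'y',np.percentile(s[:,1],[1,50,99]))
    if n=='w4':
        m=(img.sum(-1)<190)&(np.abs(P[...,0]-560)<40)&(np.abs(P[...,1]+36)<20)&(P[...,2]>4)&(P[...,2]<19)
        s=P[m]; print(len(s),s.mean(0),cv2.minAreaRect(s[:,:2].astype(np.float32)),s.max(0))
E
python3 - <<'E'
import cv2
i=cv2.imread('pics/w4.png')[190:310,220:350]; cv2.imwrite('pics/w4z.png',cv2.resize(i,None,fx=4.5,fy=4.5,interpolation=cv2.INTER_CUBIC))
E
```

```text
w4 6 15 2 x [584.6 584.7 584.9] y [-43.9 -43.5 -43.1]
w4 25 40 15 x [574.4 574.9 576.6] y [-46.3 -41.5 -25.9]
w4 40 60 178 x [574.3 574.9 576.4] y [-51.3 -44.4 -24.3]
593 [581.8 -35.5  12.4] ((583.9888305664062, -35.066078186035156), (20.446964263916016, 20.878032684326172), 35.58169937133789) [594.6 -24.4  18.4]
w3 25 40 9 x [576.2 577.5 577.9] y [-69.3 -64.4 -63.7]
w3 40 60 23 x [575.9 577.2 578.2] y [-72.6 -64.4 -63.7]
```

View pics/w4z.png

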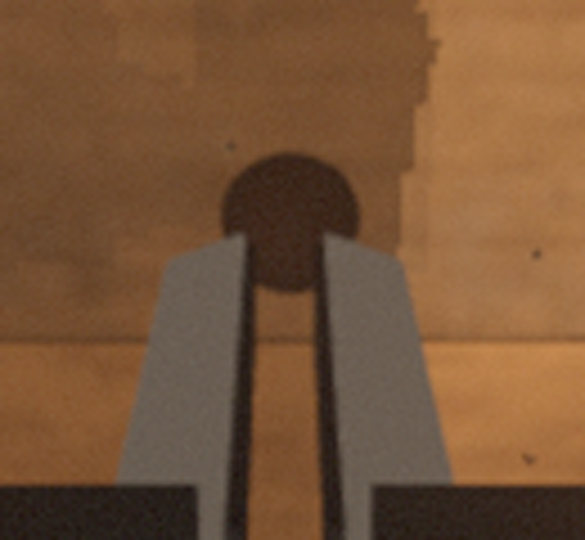

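Run:
```python
from h import *
np.set_printoptions(precision=4,suppress=True)
d=snap('wrist','w5'); o=env.observe(); print({k:o[k] for k in ['position','width','clock','force']})
cv2.imwrite('pics/w5z.png',cv2.resize(d['img'][190:310,220:350,::-1],None,fx=4.5,fy=4.5,interpolation=cv2.INTER_CUBIC))
P=cloud(d)*1000
for v in range(225,262,3): print(v,[P[v,u].round().tolist() for u in (262,268,272,285,296,302,308)])
```

```text
{'position': array([ 0.5842, -0.0356,  0.0035]), 'width': 0.0008275819629225618, 'clock': 5.8667, 'force': array([-0.0325, -0.8835, -0.0728])}
225 [[576.0, -52.0, 0.0], [576.0, -47.0, 0.0], [575.0, -44.0, 1.0], [575.0, -34.0, 3.0], [576.0, -26.0, 0.0], [575.0, -21.0, 1.0], [575.0, -17.0, 2.0]]
228 [[578.0, -52.0, 0.0], [578.0, -47.0, -0.0], [579.0, -44.0, -1.0], [575.0, -34.0, 8.0], [578.0, -26.0, 0.0], [578.0, -21.0, 0.0], [578.0, -17.0, -0.0]]
231 [[580.0, -52.0, 0.0], [581.0, -47.0, -0.0], [579.0, -44.0, 5.0], [576.0, -34.0, 12.0], [579.0, -26.0, 5.0], [581.0, -21.0, 0.0], [581.0, -16.0, 0.0]]
234 [[583.0, -52.0, 1.0], [583.0, -47.0, 1.0], [579.0, -44.0, 9.0], [578.0, -34.0, 13.0], [580.0, -26.0, 8.0], [583.0, -21.0, 1.0], [583.0, -16.0, -0.0]]
237 [[585.0, -52.0, 1.0], [585.0, -47.0, 1.0], [581.0, -44.0, 12.0], [580.0, -34.0, 15.0], [581.0, -26.0, 11.0], [586.0, -21.0, 0.0], [585.0, -16.0, 0.0]]
240 [[588.0, -52.0, -1.0], [588.0, -47.0, 1.0], [583.0, -44.0, 12.0], [582.0, -34.0, 15.0], [584.0, -26.0, 10.0], [588.0, -21.0, -0.0], [588.0, -16.0, -1.0]]
243 [[590.0, -52.0, 1.0], [59
[... 372 characters left out ...]
], [575.0, -28.0, 49.0], [575.0, -24.0, 49.0], [595.0, -16.0, 1.0]]
252 [[575.0, -48.0, 52.0], [575.0, -45.0, 53.0], [574.0, -42.0, 53.0], [577.0, -35.0, 49.0], [575.0, -28.0, 53.0], [575.0, -24.0, 53.0], [598.0, -16.0, 1.0]]
255 [[575.0, -48.0, 56.0], [575.0, -44.0, 58.0], [574.0, -42.0, 58.0], [576.0, -35.0, 53.0], [575.0, -28.0, 57.0], [575.0, -25.0, 57.0], [600.0, -16.0, 1.0]]
258 [[575.0, -48.0, 61.0], [575.0, -44.0, 61.0], [574.0, -42.0, 62.0], [576.0, -35.0, 58.0], [575.0, -28.0, 61.0], [575.0, -25.0, 61.0], [603.0, -16.0, 0.0]]
261 [[575.0, -47.0, 65.0], [574.0, -44.0, 66.0], [576.0, -42.0, 63.0], [576.0, -35.0, 61.0], [575.0, -28.0, 64.0], [575.0, -25.0, 65.0], [606.0, -16.0, -0.0]]
```

View pics/w5z.png

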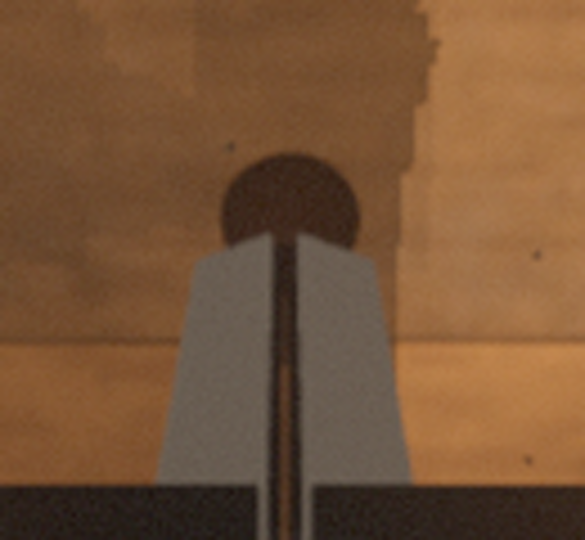

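The fingers shut above the bonbon without touching it. The depth puts the tips at z≈40 while the reported TCP is 3.5. I'll cross-check the tip height with the other cameras.

Run:
```python
from h import *
d=dict(np.load('pics/s4.npz')); P=cloud(d)*1000
for v in range(222,242,2): print(v,[P[v,u].round().tolist() for u in (367,369,371,373,375,377)])
d=snap('side','sd5'); P=cloud(d)*1000
m=(np.abs(P[...,0]-584)<25)&(np.abs(P[...,1]+36)<25)&(P[...,2]>4)
v,u=np.where(m); print(u.min(),u.max(),v.min(),v.max())
hist=np.histogram(P[m][:,2],bins=np.arange(0,120,5)); print(hist)
vc=int(v.max()-10);uc=int(np.median(u));i=d['img'][vc-60:vc+40,uc-60:uc+60,::-1]
cv2.imwrite('pics/sd5z.png',cv2.resize(i,None,fx=5,fy=5,interpolation=cv2.INTER_CUBIC))
```

```text
222 [[577.0, -27.0, 62.0], [575.0, -33.0, 69.0], [576.0, -37.0, 70.0], [576.0, -42.0, 74.0], [573.0, -48.0, 81.0], [582.0, -49.0, 75.0]]
224 [[574.0, -29.0, 59.0], [579.0, -32.0, 57.0], [574.0, -39.0, 66.0], [576.0, -43.0, 68.0], [575.0, -48.0, 73.0], [586.0, -49.0, 64.0]]
226 [[575.0, -30.0, 51.0], [574.0, -35.0, 56.0], [576.0, -39.0, 57.0], [576.0, -44.0, 62.0], [579.0, -48.0, 62.0], [590.0, -48.0, 52.0]]
228 [[573.0, -32.0, 47.0], [579.0, -34.0, 44.0], [575.0, -41.0, 53.0], [577.0, -45.0, 55.0], [581.0, -48.0, 53.0], [627.0, -33.0, 0.0]]
230 [[576.0, -31.0, 37.0], [610.0, -21.0, -1.0], [575.0, -42.0, 47.0], [575.0, -47.0, 50.0], [616.0, -34.0, 3.0], [621.0, -37.0, 1.0]]
232 [[600.0, -21.0, -1.0], [592.0, -30.0, 14.0], [605.0, -29.0, 1.0], [609.0, -33.0, 1.0], [615.0, -35.0, -3.0], [614.0, -41.0, 3.0]]
234 [[581.0, -31.0, 17.0], [584.0, -35.0, 17.0], [587.0, -39.0, 18.0], [603.0, -37.0, 1.0], [607.0, -40.0, 0.0], [609.0, -44.0, 2.0]]
236 [[579.0, -33.0, 13.0], [579.0, -39.0, 18.0], [585.0, -41.0, 14.0], [589.0, -44.0, 12.0], [600.0, -45.0, 3.0], [607.0, -47.0, -1.0]]
238 [[574.0, -37.0, 12.0], [579.0, -40.0, 11.0], [582.0, -43.0, 10.0], [590.0, -45.0, 4.0], [596.0, -47.0, 1.0], [597.0, -52.0, 4.0]]
240 [[574.0, -38.0, 6.0], [580.0, -41.0, 3.0], [581.0, -45.0, 5.0], [588.0, -47.0, 1.0], [592.0, -50.0, -1.0], [593.0, -55.0, 2.0]]
287 307 46 188
(array([ 1,  8,  9,  2,  0,  0,  1,  4,  4,  8,  9, 10,  9, 13,  5,  9,  8,
       11,  5, 11,  8,  6,  7]), array([  0,   5,  10,  15,  20,  25,  30,  35,  40,  45,  50,  55,  60,
        65,  70,  75,  80,  85,  90,  95, 100, 105, 110, 115]))
```

View pics/sd5z.png

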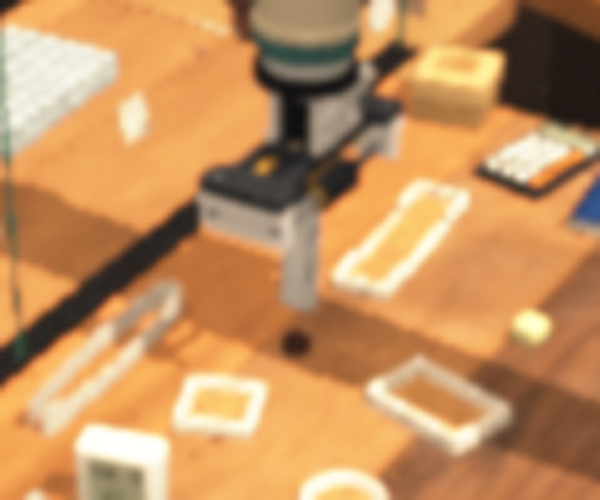

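Three cameras agree: the fingertips are about 34–36 mm higher than the reported TCP z, while x and y match. The bonbon hasn't moved. I'll open, go down to a reported z of -18 (tips ≈17) and re-measure.

step_arm:
  commands:
    - [[0, 0, 0], 0]
    - [[0, 0, 0], 0]
    - [[0, 0, 0], 0]
    - [[0, 0, 0], 0]
    - [[0, 0, 0], 0]
    - [[0, 0, 0], 0]
    - [[0, 6, 0], 0]
    - [[0, 6, 0], 0]
    - [[0, 6, 0], 0]
    - [[0, 4, 0], 0]
    - [[0, 0, 0], 0]
    - [[0, 0, 0], 0]
  claw: 55

```text
clock: 6.92
position: [0.5838, -0.0356, -0.019]
ee_rot: [0.5, -0.5, -0.5, 0.5]
force: [-0.1, 0.4, 0.1]
width: 0.0519
```

```bash
cat > tip.py <<'E'
from h import *
def tips(n):
    d=snap('scene',n); P=cloud(d)*1000; o=env.observe(); p=o['position']*1000
    R_=np.hypot(P[...,0]-p[0],P[...,1]-p[1])<60
    img=d['img'].astype(int); grey=(img.max(-1)-img.min(-1)<35)&(img.max(-1)>70)
    m=R_&grey&(P[...,2]>4)&(P[...,2]<p[2]+120)
    print('pos',p.round(1),'w',o['width'],'F',o['force'].round(1))
    v,u=np.where(m)
    i=d['img'][max(v.max()-80,0):v.max()+40,u.min()-40:u.max()+40,::-1]
    cv2.imwrite(f'pics/{n}z.png',cv2.resize(i,None,fx=4,fy=4,interpolation=cv2.INTER_CUBIC))
    for s,nm in ((1,'+'),(-1,'-')):
        q=P[m&((P[...,1]-p[1])*s>0)&(np.abs(P[...,0]-p[0])<14)]; 
        if len(q): z=np.sort(q[:,2]); print(nm,len(q),'lowest z',z[:6].round(1))
    return d
E
python3 - <<'E'
from tip import *
tips('t1')
d=snap('wrist','w6'); P=cloud(d)*1000
for u in (230,235,240,245,325,330,335,340):
    print(u,[(v,P[v,u].round().tolist()) for v in range(236,262,4)])
E
```

```text
pos [584.1 -35.6 -18.7] w 0.051498366931370866 F [-0.1 -0.1 -0.4]
+ 99 lowest z [16.2 18.7 20.5 22.  23.5 23.6]
- 129 lowest z [16.5 20.1 21.7 23.5 23.6 23.7]
230 [(236, [576.0, -72.0, 1.0]), (240, [579.0, -73.0, -0.0]), (244, [582.0, -73.0, 0.0]), (248, [575.0, -69.0, 24.0]), (252, [575.0, -67.0, 31.0]), (256, [575.0, -66.0, 36.0]), (260, [575.0, -65.0, 42.0])]
235 [(236, [576.0, -69.0, -0.0]), (240, [579.0, -69.0, 1.0]), (244, [575.0, -66.0, 18.0]), (248, [575.0, -65.0, 25.0]), (252, [575.0, -65.0, 30.0]), (256, [575.0, -63.0, 37.0]), (260, [576.0, -63.0, 39.0])]
240 [(236, [576.0, -66.0, 1.0]), (240, [579.0, -66.0, -0.0]), (244, [575.0, -63.0, 17.0]), (248, [576.0, -63.0, 21.0]), (252, [577.0, -62.0, 26.0]), (256, [579.0, -62.0, 28.0]), (260, [581.0, -62.0, 29.0])]
245 [(236, [576.0, -62.0, 0.0]), (240, [579.0, -62.0, -0.0]), (244, [582.0, -62.0, 1.0]), (248, [584.0, -62.0, 2.0]), (252, [588.0, -63.0, 1.0]), (256, [591.0, -63.0, 0.0]), (260, [595.0, -63.0, -1.0])]
325 [(236, [575.0, -7.0, 3.0]), (240, [579.0, -7.0, 1.0]), (244, [576.0, -9.0, 16.0]), (248, [576.0, -10.0, 22.0]), (252, [576.0, -10.0, 28.0]), (256, [579.0, -10.0, 27.0]), (260, [581.0, -10.0, 28.0])]
330 [(236, [576.0, -3.0, 0.0]), (240, [579.0, -3.0, 0.0]), (244, [575.0, -6.0, 18.0]), (248, [575.0, -7.0, 25.0]), (252, [575.0, -8.0, 30.0]), (256, [575.0, -9.0, 36.0]), (260, [576.0, -9.0, 38.0])]
335 [(236, [576.0, 0.0, 1.0]), (240, [579.0, 0.0, 1.0]), (244, [582.0, 1.0, -0.0]), (248, [575.0, -4.0, 25.0]), (252, [575.0, -5.0, 31.0]), (256, [575.0, -6.0, 36.0]), (260, [574.0, -7.0, 42.0])]
340 [(236, [576.0, 4.0, 0.0]), (240, [579.0, 4.0, 0.0]), (244, [582.0, 4.0, 1.0]), (248, [575.0, -1.0, 25.0]), (252, [575.0, -2.0, 31.0]), (256, [575.0, -3.0, 36.0]), (260, [575.0, -4.0, 41.0])]
```

View pics/w6.png

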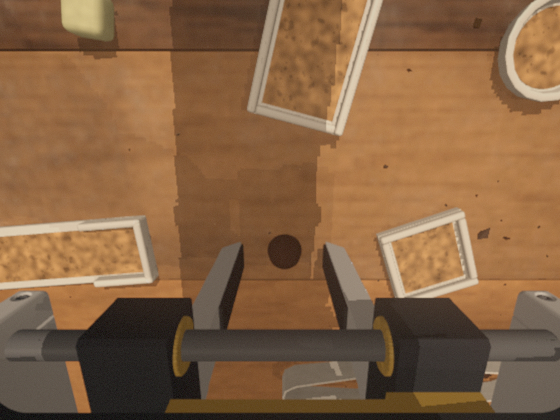

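View pics/t1z.png

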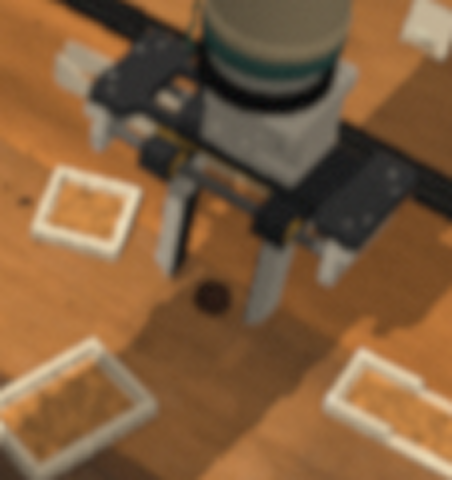

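The tips are at z≈16 with a reported -19, so the offset is about 35 mm. The bonbon (285,251) is between the fingers. I'll go down 12 mm with a force check.

step_arm:
  commands:
    - [[0, 4, 0], 0]
    - [[0, 4, 0], 0]
    - [[0, 4, 0], 0]
    - [[0, 0, 0], 0]
    - [[0, 0, 0], 0]

```text
clock: 7.43
position: [0.5839, -0.0356, -0.0309]
ee_rot: [0.5, -0.5, -0.5, 0.5]
force: [-0.4, 0.0, -0.9]
width: 0.0519
```

step_arm:
  commands:
    - [[0, 0, 0], 0]
    - [[0, 0, 0], 0]
    - [[0, 0, 0], 0]
    - [[0, 0, 0], 0]
    - [[0, 0, 0], 0]
    - [[0, 0, 0], 0]
    - [[0, 0, 0], 0]
  claw: 0
  newtons: 8

```text
clock: 8.02
position: [0.5843, -0.0356, -0.0304]
ee_rot: [-0.5, 0.5, 0.5, -0.5]
force: [-0.6, -0.8, -0.3]
width: 0.0219
```

step_arm:
  commands:
    - [[0, -8, 0], 0]
    - [[0, -20, 0], 0]
    - [[0, -25, 0], 0]
    - [[12, -7, 10], 0]
    - [[28, 0, 23], 0]
    - [[28, 0, 23], 0]
    - [[28, 0, 23], 0]
    - [[28, 0, 23], 0]
    - [[20, 0, 16], 0]
    - [[8, 0, 6], 0]
    - [[0, 0, 0], 0]
    - [[0, 0, 0], 0]

```text
clock: 9.02
position: [0.4616, 0.116, 0.03]
ee_rot: [-0.499, 0.501, 0.5, -0.5]
force: [0.3, -1.1, 0.5]
width: 0.0217
```

Run:
```python
from h import *
d=snap('wrist','w7'); o=env.observe(); print(o['position'],o['width'],o['force'])
P=cloud(d)*1000
m=np.hypot(P[...,0]-460.6,P[...,1]-116)<45
m&=(P[...,2]>8)&(P[...,2]<14); s=P[m]; print(cv2.minEnclosingCircle(s[:,:2].astype(np.float32)),cv2.minAreaRect(s[:,:2].astype(np.float32)))
```

```text
[0.46210139 0.11516694 0.02993729] 0.022128693953847974 [-0.5234539   0.09121648  0.57848974]
((459.281982421875, 108.2665786743164), 36.459922790527344) ((460.0204162597656, 112.84367370605469), (53.417930603027344, 62.4078254699707), 26.100231170654297)
```

View pics/w7.png

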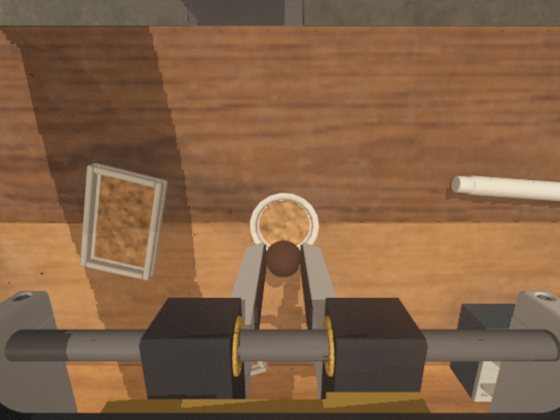

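The bonbon is held centred (283,259), with the dish at (284,225) ahead below.

step_arm:
  commands:
    - [[1, 12, 1.5], 0]
    - [[0, 18, 0], 0]
    - [[0, 14, 0], 0]
    - [[0, 7, 0], 0]
    - [[0, 3, 0], 0]
    - [[0, 0, 0], 0]
    - [[0, 0, 0], 0]

```text
clock: 9.65
position: [0.4595, 0.1168, -0.0242]
ee_rot: [-0.5, 0.501, 0.5, -0.499]
force: [0.4, 1.1, -0.3]
width: 0.0219
```

Run:
```python
from h import *
d=snap('wrist','w8'); o=env.observe(); print(o['position'],o['width'],o['force'])
cv2.imwrite('pics/w8z.png',cv2.resize(d['img'][180:320,200:370,::-1],None,fx=4,fy=4,interpolation=cv2.INTER_CUBIC))
```

```text
[ 0.4595481   0.11715757 -0.02394538] 0.021874369626430402 [-0.14451161 -0.10160707  0.00415626]
```

View pics/w8z.png

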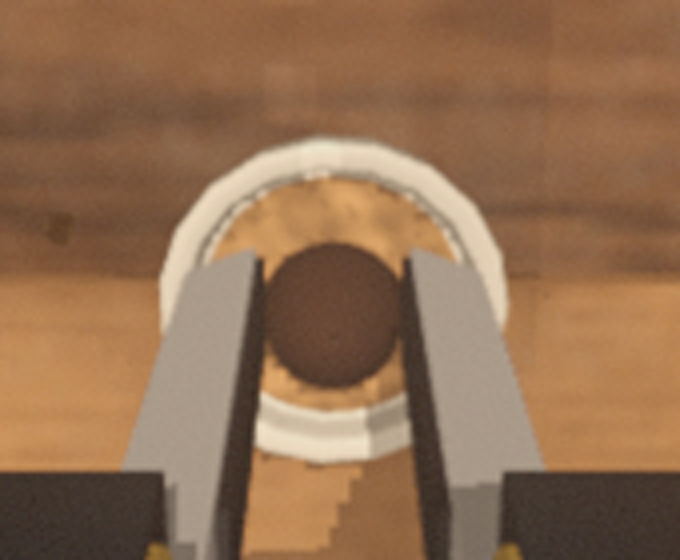

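step_arm:
  commands:
    - [[0, 0.5, 0], 0]
    - [[0, 0, 0], 0]
    - [[0, 0, 0], 0]
    - [[0, 0, 0], 0]
    - [[0, 0, 0], 0]
    - [[0, -10, 0], 0]
    - [[0, -25, 0], 0]
    - [[0, -30, 0], 0]
    - [[0, -10, 0], 0]
    - [[0, 0, 0], 0]
  claw: 40

```text
clock: 10.53
position: [0.4606, 0.1185, 0.0529]
ee_rot: [-0.499, 0.501, 0.502, -0.498]
force: [1.2, -0.1, -0.2]
width: 0.0377
```

Run:
```python
from h import *
d=snap('wrist','w9'); o=env.observe(); print(o['position'],o['width'],o['force'])
cv2.imwrite('pics/w9z.png',cv2.resize(d['img'][170:310,200:370,::-1],None,fx=4,fy=4,interpolation=cv2.INTER_CUBIC))
P=cloud(d)*1000
m=(np.hypot(P[...,0]-460,P[...,1]-116)<20)&(P[...,2]>10)&(P[...,2]<40);s=P[m];print(len(s),s.mean(0),s[:,2].max(),cv2.minAreaRect(s[:,:2].astype(np.float32)))
```

```text
[0.45968529 0.11822745 0.05152118] 0.037687631251933175 [ 0.31205157 -0.58716975 -0.69187985]
497 [459.10296541 116.74404121  17.70501302] 23.087821297162357 ((460.90216064453125, 116.5662612915039), (21.407577514648438, 21.590831756591797), 0.02555558830499649)
```

View pics/w9z.png

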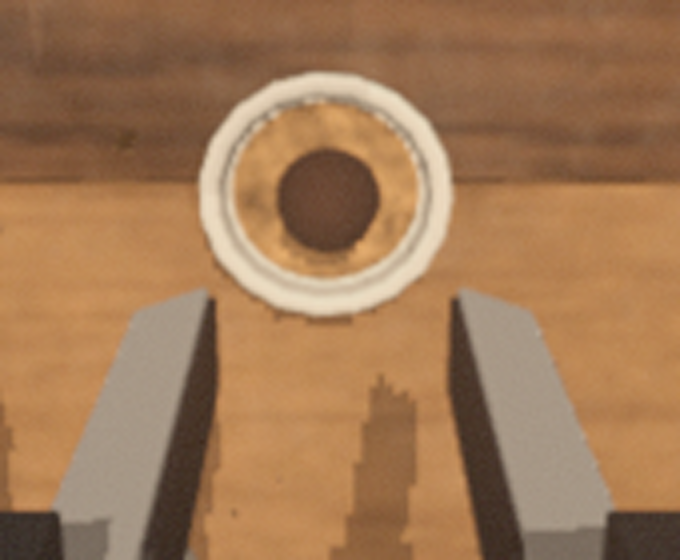

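The round bonbon stands flat and centred in its dish. Next is the square bonbon at (444.5,-141.7), side angle ≈80.5°.

step_arm:
  commands:
    - [[-15, 0, 0], 0]
    - [[-30, 0, 2], 0]
    - [[-35, 0, 3], 0]
    - [[-35, 0, 3], 0]
    - [[-35, 0, 3], 0]
    - [[-35, 0, 2], 0]
    - [[-35, 5, 2], 0]
    - [[-30, 10, 0], 0]
    - [[-10, 15, 0], 0]
    - [[0, 10, 0], 4.8]
    - [[0, 10, 0], 4.7]
    - [[0, 0, 0], 0]
  claw: 55

```text
clock: 11.58
position: [0.4414, -0.1421, -0.0023]
ee_rot: [0.542, -0.539, -0.455, 0.457]
force: [0.1, 0.1, 0.6]
width: 0.0515
```

Run:
```python
from h import *
d=snap('wrist','w10'); o=env.observe(); print(o['position'],o['width'],o['ee_rot'])
P=cloud(d)*1000
m=(np.hypot(P[...,0]-444.5,P[...,1]+142)<24)&(P[...,2]>5)&(P[...,2]<19);s=P[m];print(len(s),s.mean(0),s[:,2].max(),cv2.minAreaRect(s[:,:2].astype(np.float32)))
from scipy.spatial.transform import Rotation as R
q=o['ee_rot']; M=R.from_quat(np.r_[q[1:],q[0]]).as_matrix(); print('toolx',M[:,0].round(4)); dlt=np.array([444.5,-141.7,0])-o['position']*1000; print('d tool',(M.T@dlt).round(1))
```

```text
[ 0.44201507 -0.14196374 -0.00144254] 0.05164081519039216 [ 0.54064047 -0.53822703 -0.45638727  0.4579631 ]
955 [ 442.07829377 -141.79806573   15.00860855] 17.77021810570084 ((443.7779235839844, -141.93626403808594), (21.729894638061523, 21.8510684967041), 80.16187286376953)
toolx [1.640e-01 9.865e-01 5.000e-04]
d tool [ 0.7 -1.5 -2.4]
```

View pics/w10.png

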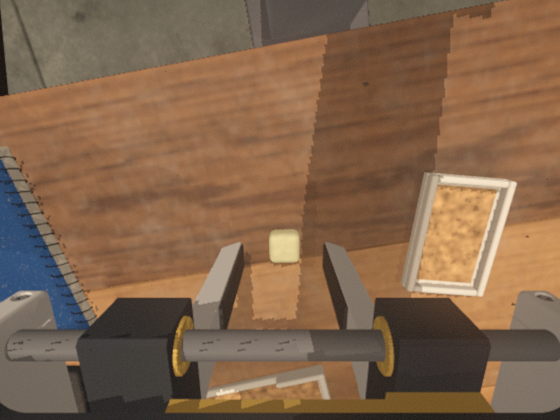

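The bonbon (285,246) is square to the jaws and centred. Down, then grip.

step_arm:
  commands:
    - [[0.5, 8, -2], 0]
    - [[0, 10, 0], 0]
    - [[0, 8, 0], 0]
    - [[0, 3, 0], 0]
    - [[0, 0, 0], 0]
    - [[0, 0, 0], 0]

```text
clock: 12.13
position: [0.4455, -0.1423, -0.0292]
ee_rot: [0.54, -0.54, -0.457, 0.457]
force: [-0.3, -0.6, 0.1]
width: 0.0517
```

step_arm:
  commands:
    - [[0, 0, 0], 0]
    - [[0, 0, 0], 0]
    - [[0, 0, 0], 0]
    - [[0, 0, 0], 0]
    - [[0, 0, 0], 0]
    - [[0, 0, 0], 0]
    - [[0, 0, 0], 0]
  claw: 0
  newtons: 8

```text
clock: 12.72
position: [0.4459, -0.1424, -0.0287]
ee_rot: [-0.54, 0.54, 0.457, -0.457]
force: [0.3, 0.2, 2.3]
width: 0.0219
```

step_arm:
  commands:
    - [[0, -8, 0], 0]
    - [[0, -20, 0], 0]
    - [[0, -20, 0], -5]
    - [[0, -12, 0], -6]
    - [[0, 0, 0], -6]
    - [[0, 0, 0], -6]
    - [[0, 0, 0], -6.5]
    - [[10, 0, -15], 0]
    - [[20, 0, -29], 0]
    - [[20, 0, -29], 0]
    - [[20, 0, -29], 0]
    - [[20, 0, -29], 0]

```text
clock: 13.72
position: [0.5388, -0.0118, 0.0317]
ee_rot: [0.406, -0.406, -0.579, 0.579]
force: [0.2, -0.9, 0.3]
width: 0.0218
```

step_arm:
  commands:
    - [[20, 0, -29], 0]
    - [[20, 0, -28], 0]
    - [[10, 0, -14], 0]
    - [[4, 0, -5], 0]
    - [[0, 0, 0], 0]
    - [[0, 0, 0], 0]

```text
clock: 14.22
position: [0.5899, 0.0621, 0.031]
ee_rot: [0.406, -0.406, -0.578, 0.58]
force: [-0.2, -0.0, 0.6]
width: 0.0221
```

```bash
cat >> h.py <<'E'
from scipy.spatial.transform import Rotation as R
def todo(x,y,ang=None):
    o=env.observe(); q=o['ee_rot']; M=R.from_quat(np.r_[q[1:],q[0]]).as_matrix(); p=o['position']*1000
    print('pos',p.round(1),'w',round(o['width']*1000,1),'F',o['force'].round(1),'clk',o['clock'],'toolx ang',round(np.degrees(np.arctan2(M[1,0],M[0,0])),2),'tool delta',(M.T@(np.array([x,y,p[2]])-p)).round(1))
E
python3 - <<'E'
from h import *
d=snap('wrist','w11'); todo(591.2,63.7)
P=cloud(d)*1000
m=(np.hypot(P[...,0]-591,P[...,1]-64)<45)&(P[...,2]>8)&(P[...,2]<14);s=P[m];print(len(s),s.mean(0),cv2.minAreaRect(s[:,:2].astype(np.float32)))
E
```

```text
pos [589.8  61.3  31. ] w 21.8 F [0.  0.1 0.1] clk 14.2667 toolx ang 109.86 tool delta [ 1.8 -0.  -2.1]
936 [577.45972448  59.42707562  10.12011981] ((584.6864013671875, 61.71018600463867), (42.649444580078125, 55.95967102050781), 19.66904640197754)
```

View pics/w11.png

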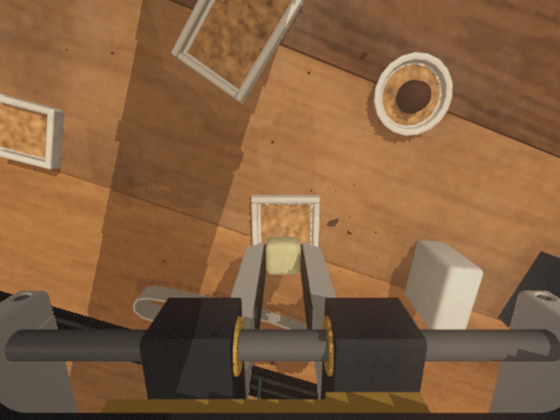

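Held and aligned with the dish (285,222). Descending.

step_arm:
  commands:
    - [[2, 12, -2], 0]
    - [[0, 18, 0], 0]
    - [[0, 14, 0], 0]
    - [[0, 7, 0], 0]
    - [[0, 3, 0], 0]
    - [[0, 0, 0], 0]
    - [[0, 0, 0], 0]

```text
clock: 14.85
position: [0.5924, 0.0656, -0.0229]
ee_rot: [0.406, -0.406, -0.579, 0.579]
force: [0.4, 0.0, 0.8]
width: 0.0219
```

Run:
```python
from h import *
d=snap('wrist','w12'); todo(591.2,63.7)
cv2.imwrite('pics/w12z.png',cv2.resize(d['img'][180:320,200:370,::-1],None,fx=4,fy=4,interpolation=cv2.INTER_CUBIC))
```

```text
pos [592.6  65.8 -22.7] w 21.7 F [ 0.2  1.  -0.3] clk 14.9 toolx ang 109.94 tool delta [-1.5 -0.   2. ]
```

View pics/w12z.png

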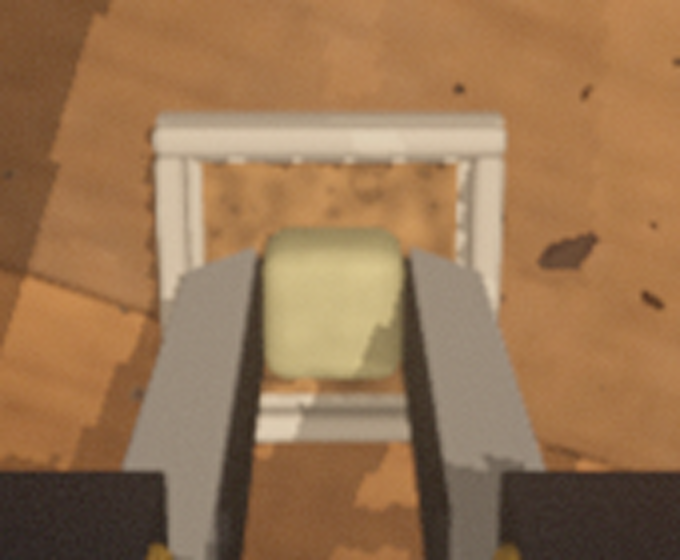

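step_arm:
  commands:
    - [[0, 0, 2], 0]
    - [[0, 0.5, 0], 0]
    - [[0, 0, 0], 0]

```text
clock: 15.15
position: [0.5904, 0.0655, -0.0232]
ee_rot: [-0.406, 0.406, 0.579, -0.579]
force: [0.3, -0.4, -0.8]
width: 0.022
```

step_arm:
  commands:
    - [[0, 0, 0], 0]
    - [[0, 0, 0], 0]
    - [[0, 0, 0], 0]
    - [[0, 0, 0], 0]
    - [[0, -10, 0], 0]
    - [[0, -25, 0], 0]
    - [[0, -30, 0], 0]
    - [[0, -30, 0], 0]
    - [[0, -20, 0], 0]
    - [[0, 0, 0], 0]
    - [[0, 0, 0], 0]
  claw: 40

```text
clock: 16.07
position: [0.5914, 0.0657, 0.0933]
ee_rot: [-0.405, 0.406, 0.58, -0.578]
force: [0.8, -0.7, -0.9]
width: 0.0374
```

Run:
```python
from h import *
d=snap('wrist','w13'); todo(586,193.3)
P=cloud(d)*1000
m=(np.hypot(P[...,0]-591,P[...,1]-64)<20)&(P[...,2]>11)&(P[...,2]<40);s=P[m];print(len(s),s.mean(0),np.percentile(s[:,2],[50,99]),cv2.minAreaRect(s[:,:2].astype(np.float32)))
m=(np.hypot(P[...,0]-586,P[...,1]-193)<45)&(P[...,2]>50)&(P[...,2]<65);s=P[m];print(len(s),s.mean(0),np.percentile(s[:,2],[50,99]),cv2.minAreaRect(s[:,:2].astype(np.float32)))
```

```text
pos [590.3  65.6  91.9] w 37.5 F [-0.8  0.  -0. ] clk 16.1167 toolx ang 109.98 tool delta [121.5   0.  -39.6]
484 [587.3607003   63.67260804  20.33832799] [20.91631185 22.87402957] ((588.4779052734375, 63.952293395996094), (21.71257972717285, 21.259492874145508), 19.817745208740234)
1643 [584.68983468 192.02802224  55.63529282] [56.02680465 57.68447195] ((586.1983642578125, 193.9217529296875), (56.234161376953125, 26.504192352294922), 13.646647453308105)
```

View pics/w13.png

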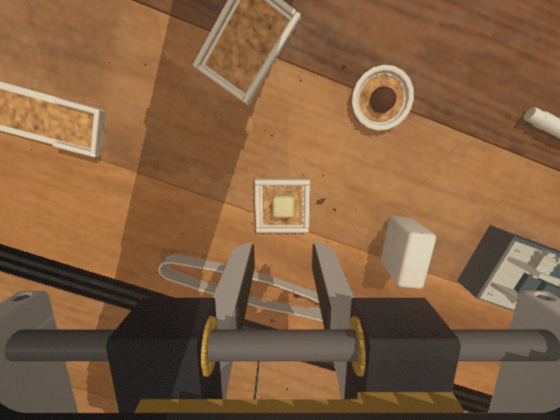

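The square bonbon sits flat in its dish (top at 21 mm). Next I'll go above the gauge at (586.1,193.8), jaw angle 103.6°.

step_arm:
  commands:
    - [[0, 0, 0], 3.2]
    - [[0, 0, 0], 3.2]
    - [[15, 0, -3], 0]
    - [[30, 0, -6], 0]
    - [[32, 0, -7], 0]
    - [[30, 5, -6], 0]
    - [[15, 15, -3], 0]
    - [[4, 15, -1], 0]
    - [[0, 10, 0], 0]
    - [[0, 0, 0], 0]
    - [[0, 0, 0], 0]
  claw: 60
  newtons: 15

```text
clock: 17.03
position: [0.5852, 0.1917, 0.045]
ee_rot: [0.438, -0.438, -0.554, 0.556]
force: [0.5, -0.2, 1.0]
width: 0.0565
```

Run:
```python
from h import *
d=snap('wrist','w14'); todo(586.1,193.8)
P=cloud(d)*1000
m=(np.hypot(P[...,0]-586,P[...,1]-193)<45)&(P[...,2]>50)&(P[...,2]<65);s=P[m];print(len(s),s.mean(0),np.percentile(s[:,2],[50,99]),cv2.minAreaRect(s[:,:2].astype(np.float32)))
```

```text
pos [586.1 192.   46. ] w 56.5 F [-0.8 -0.3  0.9] clk 17.0833 toolx ang 103.46 tool delta [ 1.8 -0.  -0.4]
2490 [583.87245976 193.97268777  55.90204389] [56.12398391 57.64236248] ((585.6279907226562, 194.4673614501953), (55.45354080200195, 26.09152603149414), 14.458072662353516)
```

View pics/w14.png

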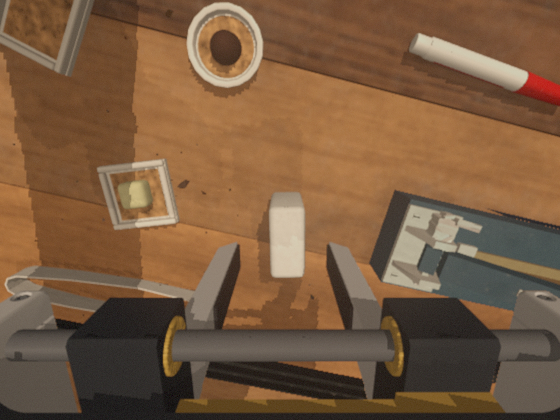

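The gauge (287,235) is centred and aligned with the jaws. I'll descend and grip.

step_arm:
  commands:
    - [[1.5, 10, 0], 0]
    - [[0, 15, 0], 0]
    - [[0, 15, 0], 0]
    - [[0, 10, 0], 0]
    - [[0, 5, 0], 0]
    - [[0, 0, 0], 0]
    - [[0, 0, 0], 0]

```text
clock: 17.67
position: [0.586, 0.1954, -0.0083]
ee_rot: [-0.437, 0.438, 0.556, -0.555]
force: [-0.1, 0.8, 0.7]
width: 0.0564
```

step_arm:
  commands:
    - [[0, 0, 0], 0]
    - [[0, 0, 0], 0]
    - [[0, 0, 0], 0]
    - [[0, 0, 0], 0]
    - [[0, 0, 0], 0]
    - [[0, 0, 0], 0]
    - [[0, 0, 0], 0]
    - [[0, 0, 0], 0]
  claw: 0
  newtons: 15

```text
clock: 18.33
position: [0.5859, 0.1956, -0.0081]
ee_rot: [-0.437, 0.437, 0.556, -0.555]
force: [0.4, -0.0, 3.2]
width: 0.0257
```

step_arm:
  commands:
    - [[0, -8, 0], 0]
    - [[0, -22, 0], 0]
    - [[0, -22, 0], 0]
    - [[0, -8, 0], 6]
    - [[0, 0, 0], 7]
    - [[0, 0, 0], 7]
    - [[0, 0, 0], 6]
    - [[-10, 0, 3], 1.9]
    - [[-20, 0, 6], 0]
    - [[-30, 0, 9], 0]
    - [[-30, 0, 9], 0]
    - [[-30, 0, 9], 0]

```text
clock: 19.33
position: [0.5199, 0.0865, 0.0517]
ee_rot: [-0.558, 0.558, 0.434, -0.435]
force: [-0.2, -0.9, -1.4]
width: 0.0261
```

step_arm:
  commands:
    - [[-30, 0, 9], 0]
    - [[-30, 0, 9], 0]
    - [[-28, 0, 8], 0]
    - [[-20, 0, 5], 0]
    - [[-8, 0, 2], 0]
    - [[-2, 0, 1], 0]
    - [[0, 0, 0], 0]
    - [[0, 0, 0], 0]

```text
clock: 20.0
position: [0.4603, -0.0166, 0.0516]
ee_rot: [-0.558, 0.558, 0.435, -0.434]
force: [-0.4, 0.2, -0.8]
width: 0.0257
```

Run:
```python
from h import *
d=snap('wrist','w15'); todo(459,-18.5)
P=cloud(d)*1000
m=(np.hypot(P[...,0]-459,P[...,1]+18)<55)&(P[...,2]>9)&(P[...,2]<17);s=P[m];print(len(s),s.mean(0),cv2.minAreaRect(s[:,:2].astype(np.float32)))
```

```text
pos [460.3 -16.4  51.6] w 25.9 F [-0.1 -0.1 -0.7] clk 20.05 toolx ang 75.83 tool delta [-2.4 -0.   0.8]
1233 [438.99365238 -13.85803536  12.96502187] ((449.19525146484375, -16.180084228515625), (58.06636428833008, 68.5035400390625), 75.47293853759766)
```

View pics/w15.png

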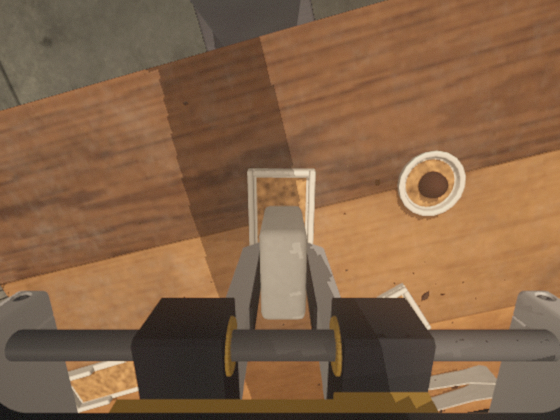

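Run:
```python
from h import *
d=dict(np.load('pics/w15.npz')); P=cloud(d)*1000
m=(np.hypot(P[...,0]-459,P[...,1]+18)<45)&(P[...,2]>95)&(P[...,2]<125); m[:, :255]=0; m[:,312:]=0;m[320:]=0
n,l,st,_=cv2.connectedComponentsWithStats(m.astype(np.uint8));k=1+np.argmax(st[1:,4]);s=P[l==k];print(len(s),np.percentile(s[:,2],[5,50,99]),s.mean(0))
t=s[s[:,2]>np.percentile(s[:,2],50)-3];print(cv2.minAreaRect(t[:,:2].astype(np.float32)))
```

```text
4844 [103.61469556 115.86302775 122.6254312 ] [455.30752731 -15.76081854 114.61586951]
((459.52093505859375, -17.282470703125), (30.923315048217773, 56.01933288574219), 71.57421112060547)
```

The gauge is upright, base ≈60 mm, over the tray centre. Lowering.

step_arm:
  commands:
    - [[-1.5, 12, 0], 0]
    - [[0, 16, 0], 0]
    - [[0, 12, 0], 0]
    - [[0, 7, 0], 0]
    - [[0, 4, 0], 0]
    - [[0, 2, 0], 0]
    - [[0, 0, 0], 0]
    - [[0, 0, 0], 0]

```text
clock: 20.72
position: [0.4594, -0.0192, -0.0011]
ee_rot: [-0.558, 0.558, 0.434, -0.434]
force: [-0.6, -0.1, -0.7]
width: 0.026
```

Run:
```python
from h import *
d=snap('wrist','w16'); todo(459,-18.5)
d=snap('scene','s16'); cv2.imwrite('pics/s16z.png',cv2.resize(d['img'][200:310,260:400,::-1],None,fx=5,fy=5,interpolation=cv2.INTER_CUBIC))
```

```text
pos [459.5 -19.2  -1. ] w 25.9 F [ 0.1 -0.3 -0.5] clk 20.7667 toolx ang 75.69 tool delta [ 0.6 -0.   0.6]
```

View pics/w16.png

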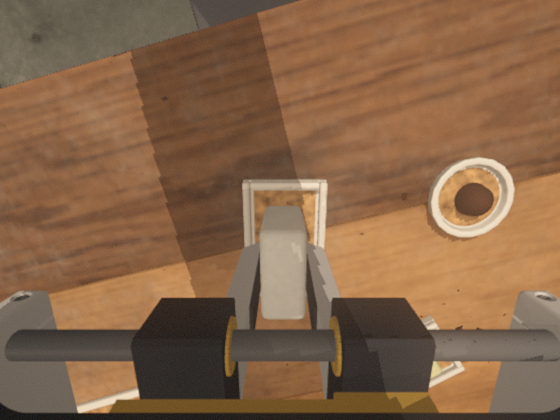

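View pics/s16z.png

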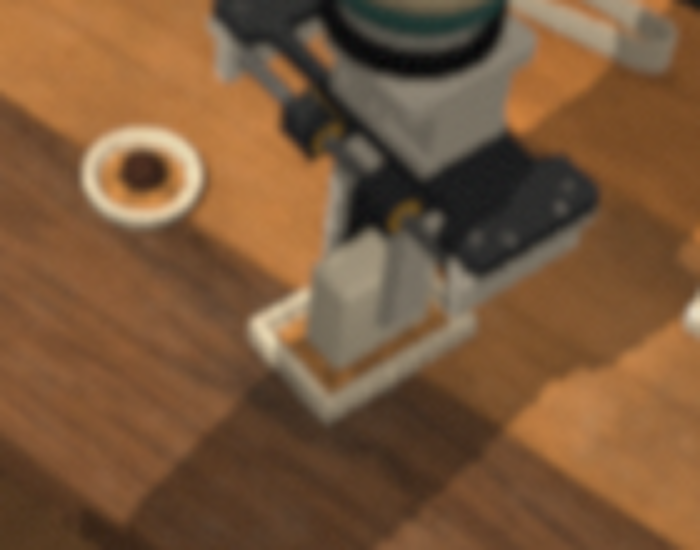

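It's inside the tray, about 2 mm above the floor. I'll ease it down and watch the force.

step_arm:
  commands:
    - [[0, 1, 0], 0]
    - [[0, 0.5, 0], 0]
    - [[0, 0, 0], 0]
    - [[0, 0, 0], 0]

```text
clock: 21.15
position: [0.459, -0.0193, -0.0029]
ee_rot: [-0.558, 0.558, 0.434, -0.434]
force: [-0.5, -0.3, -0.7]
width: 0.0261
```

step_arm:
  commands:
    - [[0, 0.7, 0], 0]
    - [[0, 0, 0], 0]
    - [[0, 0, 0], 0]

```text
clock: 21.4
position: [0.4591, -0.0194, -0.0032]
ee_rot: [-0.558, 0.558, 0.434, -0.434]
force: [-0.8, -0.3, 6.2]
width: 0.0259
```

There's 6 N of contact, so it's on the floor. Releasing.

step_arm:
  commands:
    - [[0, -0.3, 0], 0]
    - [[0, 0, 0], 0]
    - [[0, 0, 0], 0]
    - [[0, 0, 0], 0]
    - [[0, 0, 0], 0]
    - [[0, -10, 0], 0]
    - [[0, -25, 0], 0]
    - [[0, -30, 0], 0]
    - [[0, -25, 0], 0]
    - [[0, -10, 0], 0]
    - [[0, 0, 0], 0]
    - [[0, 0, 0], 0]
  claw: 50

```text
clock: 22.4
position: [0.4592, -0.0192, 0.0968]
ee_rot: [-0.558, 0.559, 0.434, -0.434]
force: [0.0, 0.7, -0.8]
width: 0.0472
```

Run:
```python
from h import *
d=snap('wrist','w17'); todo(430.2,319.2)
P=cloud(d)*1000
m=(np.hypot(P[...,0]-459,P[...,1]+18)<40)&(P[...,2]>50)&(P[...,2]<80);s=P[m];print(len(s),np.percentile(s[:,2],[50,99]),cv2.minAreaRect(s[:,:2].astype(np.float32)))
s=s[s[:,2]>57];A=np.c_[s[:,:2],np.ones(len(s))];print('top plane slope',np.linalg.lstsq(A,s[:,2],rcond=None)[0][:2])
```

```text
pos [458.5 -19.2  96.1] w 47.2 F [-0.4 -0.1 -0.8] clk 22.45 toolx ang 75.69 tool delta [3.209e+02 1.000e-01 1.110e+02]
1803 [61.10296323 62.90795736] ((458.5533142089844, -19.610244750976562), (26.080293655395508, 55.443721771240234), 74.9320297241211)
top plane slope [ 0.00776644 -0.00074743]
```

View pics/w17.png

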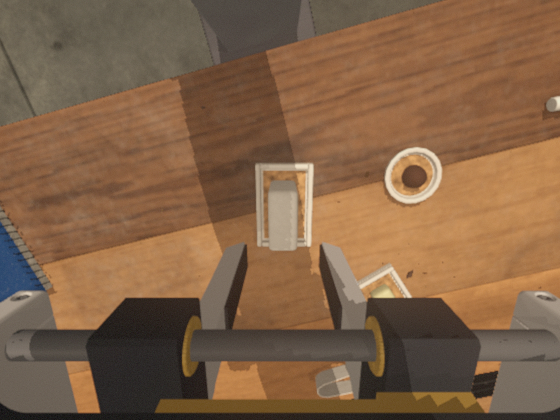

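The gauge is upright and flat in its tray (top 61 mm, slope below 1°). Before the marker, I'll check heights of the trimmer near the gripper body and the reading of joint 7.

Run:
```python
from h import *
print(env.observe()['joint_positions'].round(2))
for n in ['scene0','w2','w14']:
    P=cloud(dict(np.load(f'pics/{n}.npz')))*1000
    for x in range(330,620,30):
        r=[]
        for y in range(240,420,30):
            m=(P[...,0]>=x)&(P[...,0]<x+30)&(P[...,1]>=y)&(P[...,1]<y+30)&(P[...,2]<150)
            r.append(round(float(P[m][:,2].max())) if m.any() else None)
        print(n,x,r)
```

```text
[-0.13  0.49  0.16  2.11 -0.14  0.55  1.45]
scene0 330 [6, 4, 5, 6, 6, 5]
scene0 360 [6, 4, 5, 4, 5, 6]
scene0 390 [15, 14, 5, 6, 6, 7]
scene0 420 [19, 19, 19, 20, 18, 6]
scene0 450 [4, 6, 8, 5, 4, 6]
scene0 480 [6, 6, 5, 4, 6, 6]
scene0 510 [4, 72, 78, 45, 46, 45]
scene0 540 [7, 80, 88, 100, 108, 121]
scene0 570 [4, 78, 91, 97, 111, 122]
scene0 600 [5, 48, None, None, None, None]
w2 330 [3, 3, 3, 3, 4, 3]
w2 360 [3, 3, 3, 3, 3, 3]
w2 390 [11, 3, 3, 3, 3, 3]
w2 420 [18, 18, 18, 18, 17, 2]
w2 450 [3, 3, 2, 3, 3, 3]
w2 480 [3, 3, 3, 3, 2, 2]
w2 510 [3, 74, 78, 44, 44, 44]
w2 540 [4, 78, 86, 97, 100, 55]
w2 570 [3, 76, 87, 97, 100, 55]
w2 600 [3, 49, 49, 44, 44, 44]
w14 330 [None, None, None, None, None, None]
w14 360 [0, 2, 3, 2, 1, None]
w14 390 [13, 12, 3, 3, 2, None]
w14 420 [18, 18, 18, 18, 17, 2]
w14 450 [3, 3, 2, 3, 3, 3]
w14 480 [2, 3, 3, 3, 2, 2]
w14 510 [3, 74, 79, 44, 44, 43]
w14 540 [2, 78, 87, 96, 97, 55]
w14 570 [2, 77, 86, 91, 44, 54]
w14 600 [2, 49, 49, 44, 45, 44]
```

step_arm:
  commands:
    - [[15, 0, 5], 0]
    - [[32, 0, 11], 0]
    - [[34, 0, 12], 0]
    - [[34, 0, 12], 0]
    - [[34, 0, 12], 0]
    - [[34, 0, 12], 0]
    - [[34, 0, 12], 0]
    - [[34, 0, 12], 0]
    - [[34, 0, 12], 0]
    - [[26, 0, 8], 0]
    - [[10, 0, 3], 0]
    - [[0, 0, 0], 0]

```text
clock: 23.45
position: [0.4294, 0.3216, 0.095]
ee_rot: [0.558, -0.557, -0.435, 0.436]
force: [0.0, 0.3, -0.2]
width: 0.0469
```

step_arm:
  commands:
    - [[0, 0, 0], 6]
    - [[0, 0, 0], 7]
    - [[0, 0, 0], 7]
    - [[0, 0, 0], 7]
    - [[0, 0, 0], 7]
    - [[0, 5, 0], 7]
    - [[0, 5, 0], 7]
    - [[0, 5, 0], 7]
    - [[0, 5, 0], 7]
    - [[0, 5, 0], 7]
    - [[0, 5, 0], 7]
    - [[0, 5, 0], 3.5]

```text
clock: 24.45
position: [0.431, 0.3157, 0.0608]
ee_rot: [-0.706, 0.708, -0.027, 0.027]
force: [-0.4, 0.3, -0.4]
width: 0.0469
```

Run:
```python
from h import *
d=snap('wrist','w18'); todo(430.2,319.2)
P=cloud(d)*1000
m=(np.abs(P[...,0]-430)<40)&(np.abs(P[...,1]-319)<80)&(P[...,2]>7)&(P[...,2]<22)
n,l,st,_=cv2.connectedComponentsWithStats(m.astype(np.uint8));k=1+np.argmax(st[1:,4]);s=P[l==k];print(len(s),s.mean(0),cv2.minAreaRect(s[:,:2].astype(np.float32)))
```

```text
pos [430.4 315.5  60. ] w 46.9 F [0.3 0.4 0.5] clk 24.5 toolx ang -4.37 tool delta [-0.4 -0.   3.7]
2237 [429.4047848  325.37275559  14.2903675 ] ((428.9195251464844, 320.2237243652344), (134.814697265625, 15.30760383605957), 85.48976135253906)
```

View pics/w18.png

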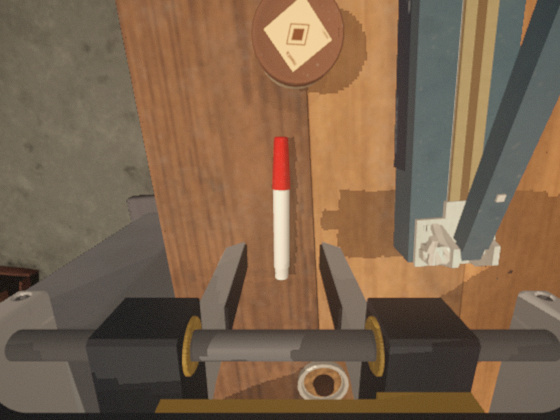

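The marker (281,208) is aligned with the jaws and the tin is clear of them. Descending.

step_arm:
  commands:
    - [[-1, 15, 4], 0]
    - [[0, 20, 0], 0]
    - [[0, 20, 0], 0]
    - [[0, 15, 0], 0]
    - [[0, 10, 0], 0]
    - [[0, 6, 0], 0]
    - [[0, 3, 0], 0]
    - [[0, 0, 0], 0]
    - [[0, 0, 0], 0]

```text
clock: 25.25
position: [0.4306, 0.323, -0.0268]
ee_rot: [0.707, -0.707, 0.023, -0.024]
force: [-0.2, 0.4, -0.4]
width: 0.0471
```

step_arm:
  commands:
    - [[0, 0, 0], 0]
    - [[0, 0, 0], 0]
    - [[0, 0, 0], 0]
    - [[0, 0, 0], 0]
    - [[0, 0, 0], 0]
    - [[0, 0, 0], 0]
    - [[0, 0, 0], 0]
    - [[0, 0, 0], 0]
  claw: 0
  newtons: 10

```text
clock: 25.92
position: [0.4301, 0.3234, -0.0272]
ee_rot: [0.707, -0.707, 0.024, -0.024]
force: [-0.1, 0.9, 2.4]
width: 0.0154
```

Gripped (15.4 mm). I'll lift, align to the pen tray and travel.

step_arm:
  commands:
    - [[0, -8, 0], 0]
    - [[0, -22, 0], 0]
    - [[0, -25, 0], 0]
    - [[0, -20, 0], -4.3]
    - [[0, -5, 0], -4.3]
    - [[0, 0, 0], 0]
    - [[3, 0, -15], 0]
    - [[7, 0, -30], 0]
    - [[8, 0, -35], 0]
    - [[8, 0, -35], 0]
    - [[8, 0, -35], 0]
    - [[8, 0, -35], 0]

```text
clock: 26.92
position: [0.487, 0.1406, 0.0522]
ee_rot: [-0.706, 0.707, 0.028, -0.029]
force: [0.1, 0.8, -0.8]
width: 0.015
```

step_arm:
  commands:
    - [[8, 0, -35], 0]
    - [[8, 0, -35], 0]
    - [[8, 0, -35], 0]
    - [[8, 0, -35], 0]
    - [[8, 0, -35], 0]
    - [[8, 0, -35], 0]
    - [[8, 0, -35], 0]
    - [[8, 0, -35], 0]
    - [[8, 0, -35], 0]
    - [[6, 0, -22], 0]
    - [[0, 0, 0], 0]
    - [[0, 0, 0], 0]

```text
clock: 27.92
position: [0.5922, -0.1886, 0.0518]
ee_rot: [-0.707, 0.707, 0.027, -0.028]
force: [-0.6, 0.9, -0.5]
width: 0.0156
```

Run:
```python
from h import *
d=snap('wrist','w19'); todo(589.8,-208)
P=cloud(d)*1000; o=env.observe(); zt=o['position'][2]*1000+35
img=d['img'].astype(int)
m=(P[...,2]>zt-10)&(P[...,2]<zt+14)&(np.hypot(P[...,0]-o['position'][0]*1000,P[...,1]-o['position'][1]*1000)<90)
n,l,st,_=cv2.connectedComponentsWithStats(m.astype(np.uint8));k=1+np.argmax(st[1:,4]);s=P[l==k];print(len(s),s.mean(0),cv2.minAreaRect(s[:,:2].astype(np.float32)),s[:,1].max())
m=(np.hypot(P[...,0]-590,P[...,1]+211)<110)&(P[...,2]>8.5)&(P[...,2]<16);s=P[m];print(cv2.minAreaRect(s[:,:2].astype(np.float32)))
print(env.recognise('wrist','pen_tray'))
```

```text
pos [ 592.2 -186.4   51.7] w 15.2 F [0.5 1.  1.1] clk 27.9667 toolx ang 4.66 tool delta [ -4.1  -0.  -21.4]
4327 [ 591.00144435 -177.75351858   93.27601423] ((592.1756591796875, -183.1016387939453), (38.40772247314453, 117.5733871459961), 15.577821731567383) -123.99024184088064
((588.8704833984375, -210.65274047851562), (45.839881896972656, 167.24777221679688), 4.131720066070557)
[{'rect': [250.8, 146.3, 58.4, 173.9], 'p': 0.86}, {'rect': [268.8, 155.5, 28.3, 175.0], 'p': 0.22}]
```

View pics/w19.png

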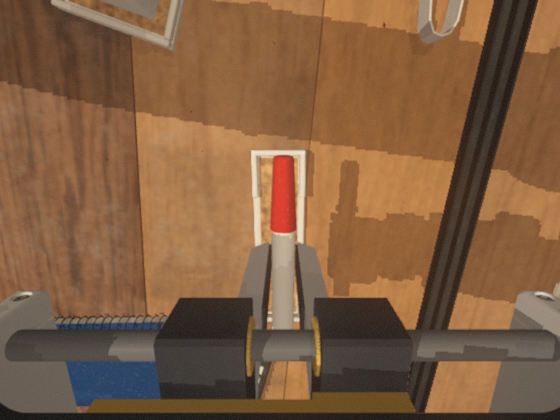

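The held marker lines up with the tray (centre 588.9,-210.7). I'll shift, lower part-way and re-check.

step_arm:
  commands:
    - [[-3, 0, -10], 0]
    - [[-2, 5, -10], 0]
    - [[0, 12, 0], 0]
    - [[0, 15, 0], 0]
    - [[0, 12, 0], 0]
    - [[0, 6, 0], 0]
    - [[0, 0, 0], 0]
    - [[0, 0, 0], 0]
    - [[0, 0, 0], 0]

```text
clock: 28.77
position: [0.5902, -0.2075, 0.003]
ee_rot: [-0.706, 0.707, 0.03, -0.029]
force: [0.3, -0.1, -0.1]
width: 0.0154
```

Run:
```python
from h import *
d=snap('wrist','w20'); todo(588.6,-206.7)
P=cloud(d)*1000; hsv=cv2.cvtColor(d['img'],cv2.COLOR_RGB2HSV)
red=((hsv[...,0]<6)|(hsv[...,0]>174))&(hsv[...,1]>180)&(hsv[...,2]>80); s=P[red&(P[...,2]>15)];print(len(s),s[:,1].max(),s[:,2].max(),cv2.minAreaRect(s[:,:2].astype(np.float32)))
m=(np.hypot(P[...,0]-590,P[...,1]+211)<110)&(P[...,2]>8.5)&(P[...,2]<14);s=P[m];print(cv2.minAreaRect(s[:,:2].astype(np.float32)))
d=snap('scene','s20'); cv2.imwrite('pics/s20z.png',cv2.resize(d['img'][210:320,360:500,::-1],None,fx=5,fy=5,interpolation=cv2.INTER_CUBIC))
```

```text
pos [ 590.4 -207.5    3.2] w 15.3 F [-0.2  0.5 -0.1] clk 28.8167 toolx ang 4.79 tool delta [-1.7 -0.   1. ]
1638 -142.92379386696962 48.021456738302184 ((586.5661010742188, -165.69920349121094), (14.940043449401855, 45.302616119384766), 4.927353382110596)
((584.5045776367188, -147.47024536132812), (46.09959411621094, 40.323421478271484), 4.721397876739502)
```

View pics/w20.png

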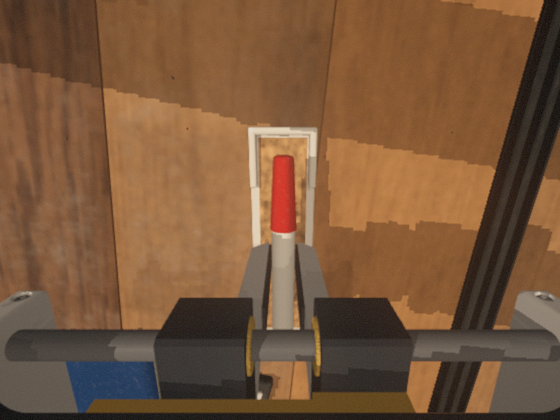

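View pics/s20z.png

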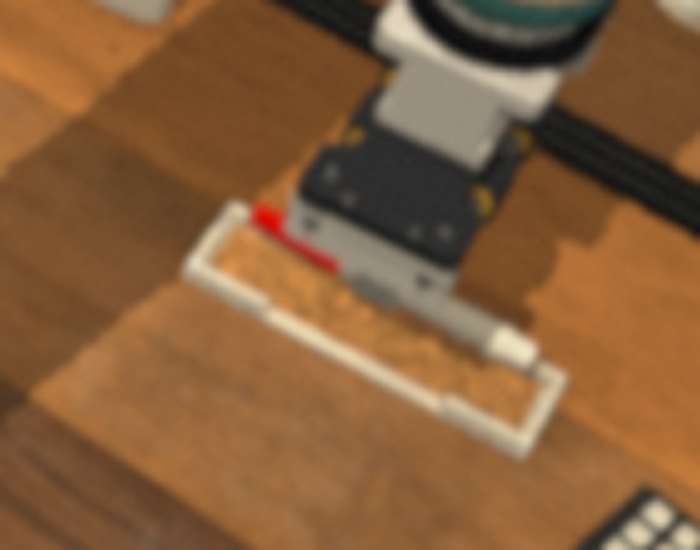

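The marker is centred (590,-210.3 against tray 589.7,-210.6) and parallel. Lowering.

step_arm:
  commands:
    - [[-0.5, 7, 0], 0]
    - [[0, 8, 0], 0]
    - [[0, 5, 0], 0]
    - [[0, 2, 0], 0]
    - [[0, 0, 0], 0]
    - [[0, 0, 0], 0]

```text
clock: 29.37
position: [0.5892, -0.2074, -0.0196]
ee_rot: [0.707, -0.706, -0.029, 0.03]
force: [-0.4, -0.7, -0.1]
width: 0.0156
```

step_arm:
  commands:
    - [[0, 1, 0], 0]
    - [[0, 0.5, 0], 0]
    - [[0, 0, 0], 0]
    - [[0, 0, 0], 0]

```text
clock: 29.7
position: [0.5894, -0.2074, -0.0207]
ee_rot: [-0.706, 0.707, 0.03, -0.029]
force: [-0.5, 0.4, 0.7]
width: 0.0154
```

step_arm:
  commands:
    - [[0, 1, 0], 0]
    - [[0, 0, 0], 0]
    - [[0, 0, 0], 0]

```text
clock: 29.95
position: [0.5893, -0.2073, -0.0219]
ee_rot: [0.707, -0.706, -0.029, 0.029]
force: [0.8, -0.2, 0.5]
width: 0.0153
```

Run:
```python
from h import *
todo(588.6,-206.7)
```

```text
pos [ 589.3 -207.3  -21.9] w 15.3 F [ 0.8 -0.2  0.5] clk 29.95 toolx ang 4.78 tool delta [-0.7  0.   0.7]
```

The base is within about 0.5 mm of the floor. Releasing.

step_arm:
  commands:
    - [[0, 0.3, 0], 0]
    - [[0, 0, 0], 0]
    - [[0, 0, 0], 0]
    - [[0, 0, 0], 0]
    - [[0, 0, 0], 0]
    - [[0, -8, 0], 0]
    - [[0, -25, 0], 0]
    - [[0, -35, 0], 0]
    - [[0, -35, 0], 0]
    - [[0, -30, 20], 0]
    - [[0, -10, 30], 0]
    - [[0, 0, 30], 0]
  claw: 40

```text
clock: 30.95
position: [0.585, -0.1289, 0.1251]
ee_rot: [-0.706, 0.707, 0.031, -0.026]
force: [1.5, 0.7, -0.4]
width: 0.0377
```

step_arm:
  commands:
    - [[0, 0, 30], 0]
    - [[-20, 0, 30], 0]
    - [[-20, 0, 30], 0]
    - [[-20, 0, 20], 0]
    - [[0, 0, 0], 0]
    - [[0, 0, 0], 0]

```text
clock: 31.45
position: [0.5133, -0.0217, 0.1216]
ee_rot: [0.707, -0.706, -0.03, 0.03]
force: [0.7, 0.4, 0.4]
width: 0.0376
```

Run:
```python
from h import *
todo(0,0)
d=snap('wrist','w21'); s0=snap('scene','s21'); 
P=cloud(s0)*1000
def R_(cx,cy,r,lo,hi,n,P=P):
    m=(np.hypot(P[...,0]-cx,P[...,1]-cy)<r)&(P[...,2]>lo)&(P[...,2]<hi); s=P[m]
    if len(s)>3: print(n,len(s),np.percentile(s[:,2],[50,98]).round(1),cv2.minAreaRect(s[:,:2].astype(np.float32)))
P0=cloud(dict(np.load('pics/scene0.npz')))*1000
for p,t in ((P0,'before'),(P,'after')):
    R_(453,456,50,25,60,'tin '+t,p); R_(388,572,55,30,60,'box '+t,p)
R_(460,116,20,12,40,'round'); R_(590,64,20,12,40,'square'); R_(459,-19,42,45,80,'gauge'); R_(590,-211,75,15,40,'marker')
Pw=cloud(d)*1000
R_(460,116,20,12,40,'w round',Pw); R_(590,64,20,12,40,'w square',Pw); R_(459,-19,42,45,80,'w gauge',Pw); R_(590,-211,75,15,40,'w marker',Pw)
cv2.imwrite('pics/s21z.png',cv2.resize(s0['img'][130:330,120:500,::-1],None,fx=2.1,fy=2.1,interpolation=cv2.INTER_CUBIC))
```

```text
pos [513.3 -21.7 121.6] w 37.6 F [0.7 0.4 0.4] clk 31.45 toolx ang 4.91 tool delta [-5.095e+02 -2.000e-01  6.550e+01]
tin before 402 [39.2 43.4] ((452.4828796386719, 456.1806335449219), (66.71720886230469, 63.27350997924805), 21.780338287353516)
box before 544 [47.9 52. ] ((384.6907958984375, 555.0633544921875), (69.67344665527344, 70.98896026611328), 9.404138565063477)
round 58 [18.5 23.4] ((459.72149658203125, 115.95084381103516), (19.20789909362793, 19.452322006225586), 40.13004684448242)
square 70 [20.  23.8] ((588.5874633789062, 64.13438415527344), (24.067943572998047, 22.065034866333008), 17.193628311157227)
gauge 315 [60.3 64.4] ((457.69219970703125, -19.667682647705078), (28.055248260498047, 58.1467170715332), 76.83741760253906)
marker 327 [19.1 23.4] ((581.59375, -211.921630859375), (31.43223762512207, 138.4458770751953), 4.064206123352051)
w round 439 [18.1 22.9] ((460.8501281738281, 116.0660171508789), (21.740697860717773, 20.75455093383789), 7.423951625823975)
w square 489 [20.9 22.7] ((587.5504150390625, 63.9017219543457), (21.843130111694336, 21.966829299926758), 19.73162078857422)
w gauge 1703 [61.1 62.8] ((458.60137939453125, -19.364990234375), (26.312454223632812, 55.7000617980957), 75.63652038574219)
w marker 322 [19.9 21.9] ((591.8580932617188, -251.651611328125), (14.563688278198242, 52.59762954711914), 5.647867202758789)
```

View pics/w21.png

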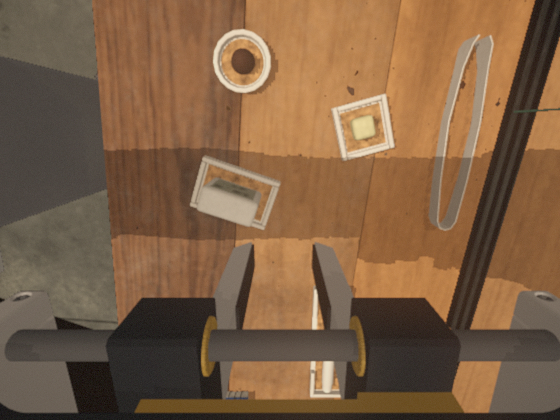

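View pics/s21z.png

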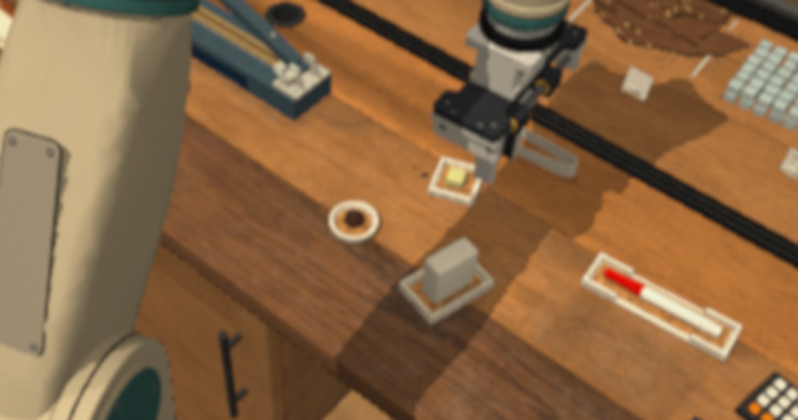

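All four look right: round top 22–23, square 22, gauge 61, marker ≈21 mm. The arm hides the tin and box in this view, so I'll check them with the side camera.

Run:
```python
from h import *
d=snap('side','sd21')
cv2.imwrite('pics/sd21z.png',cv2.resize(d['img'][140:360,180:420,::-1],None,fx=2.6,fy=2.6,interpolation=cv2.INTER_CUBIC))
for n in ['sd5','sd21']:
    P=cloud(dict(np.load(f'pics/{n}.npz')))*1000
    for (x,y,r,lo,nm) in ((453,456,45,25,'tin'),(388,565,55,30,'box')):
        m=(np.hypot(P[...,0]-x,P[...,1]-y)<r)&(P[...,2]>lo)&(P[...,2]<60);s=P[m];print(n,nm,len(s),s.mean(0).round(1))
print([(t,env.recognise('side',t)[:1]) for t in ('sweet_tin','gift_box')])
P=cloud(dict(np.load('pics/s21.npz')))*1000; im=np.load('pics/s21.npz')['img']
hsv=cv2.cvtColor(im,cv2.COLOR_RGB2HSV); red=((hsv[...,0]<6)|(hsv[...,0]>174))&(hsv[...,1]>170)&(np.hypot(P[...,0]-590,P[...,1]+211)<90); s=P[red]; print('red',len(s),s.mean(0),s[:,1].max())
```

```text
sd5 tin 382 [447.8 462.   36.3]
sd5 box 657 [379.5 561.5  44.8]
sd21 tin 380 [447.9 461.9  36.3]
sd21 box 663 [379.8 561.6  44.7]
[('sweet_tin', [{'rect': [232.4, 270.0, 26.6, 20.4], 'p': 0.86}]), ('gift_box', [{'rect': [226.6, 291.6, 37.4, 37.8], 'p': 0.8}])]
red 86 [ 582.21353964 -167.63099249   18.2094424 ] -145.47843720044872
```

View pics/sd21z.png

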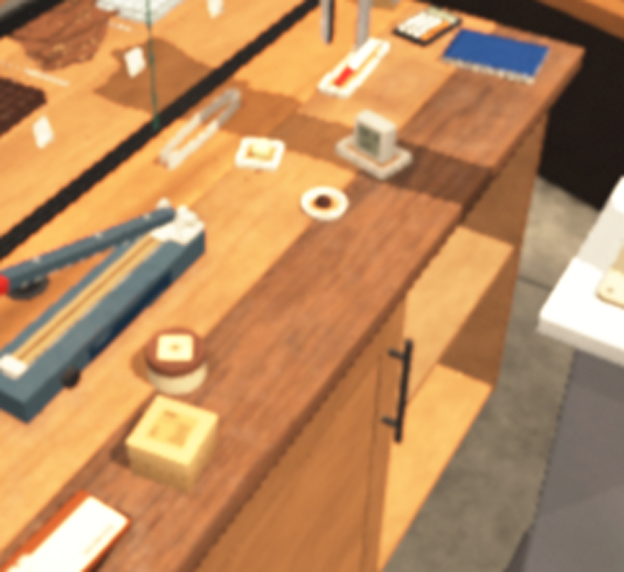

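The side view shows all four in their trays, and the tin and box where they were (within 0.3 mm). Handing in.

```bash
python3 -c "
from plant import env
print(env.job_done(), env.observe()['clock'])"
```

```text
the job is handed in; nothing more can be done
the job is handed in; nothing more can be done
```

All four things are in their trays, placed in the order listed, and I handed the job in at about 31.5 s of the 91 s. The job reports no verdict.

- **Placing:** In the last pictures each one sits on its tray's floor. The tops are about 22 mm (both bonbons), 61 mm (gauge, upright) and 21 mm (marker, parallel to its trough).
- **Bystanders:** Between a picture taken early in the job (before the first grasp) and the last one, the side camera puts the sweet tin and gift box in the same place to within 0.3 mm.
- **TCP height disagreed:** The reported TCP z was about 35 mm lower than the real fingertips in the camera depth. The first try at the round bonbon therefore closed on air above it without touching it. I used the camera heights from then on.
- **Marker position disagreed slightly:** In the last scene picture, the red end of the marker read about 4 mm to one side of the trough's centre line. I put this down to that camera's viewing side; the trough leaves about 9 mm each way.

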